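# Hook the spacer shoe out of the casting stand

## Robot

A 7-joint arm with a two-finger parallel gripper is mounted at the origin on the work surface. World frame = base frame: x ahead of the robot, y to its left, z up, the work surface at z = 0. Lengths are in m, angles in rad, forces in N, time in s.
With the tool pointing down it reaches from about 0.425 to 0.975 m from the base axis. Payload 16.7 kg.
Tool frame: the origin (TCP) lies on the centre line of the jaws, within the pads' length; the fingertips stand 8 mm ahead of it and the grasp point (between the pads) lies 11 mm behind it (r.tcp_to_tips is the distance from the TCP to the fingertips, in m); x points along the fingers, z is the direction in which the jaws open and shut, and the axes are right-handed (so a half turn about x gives the same grasp; the last joint's range is limited). The gripper opens to 85 mm and grips with 20 to 120 N. Pads are 22 mm wide; open, the fingers measure 114 mm over their backs; the gripper's body (76 mm by 85 mm) begins 54 mm behind the grasp point. The pads swing forward as they close: fully open they stand 13 mm farther back than shut.
Start: joints at [1.073, 0.426, 0.074, 1.606, -0.034, 1.111, -0.067], TCP at [0.23, -0.635, 0.213] pointing down, gripper open.
Joint ranges: [-2.85, 2.85], [-0.5, 2.14], [-1.23, 1.37], [0.21, 2.46], [-1.02, 4.16], [0.16, 2.05], [-2.73, 2.73]. Speed limits (rad/s): [1.89, 1.89, 2.39, 2.39, 3.01, 3.01, 3.01].

## Interface

Orientations are given as a unit quaternion [x, y, z, w].
In Python, from bench import r gives the robot as it stands.
- The arm moves only by the tool play_rows, never from a script. Its argument "deltas" is a list of rows, each a list of 7 numbers: the shift along the world's x, y, z in mm, then the turn, a rotation vector about the world's x, y, z in degrees, then the opening in per cent of the stroke, from 0 (shut) to 100 (fully open). In form: [[x, y, z, rx, ry, rz, jaw], ...]. A call has 1 to 20 rows; each row is the pose to reach, as a shift and turn from the pose commanded when the call began; what a row does not reach only later rows make up. A row lasts 1/8 s, in which the tool goes at most 62.5 mm and 10.7 degrees, less where a joint would pass 70% of its speed; a pose out of reach is approached as far as the arm can. A call with a gripper value outside its range is refused whole. The fingers move at their own pace and stop on an object; "squeeze" is the grip in N (left out, the last holds). Time passes only in rows, so rows that repeat a pose let the fingers close. It gives the time, the measured TCP pose, the force and the opening at its end, in the units of the state.
- r.state(): the state, without advancing time (a new reading comes with each control period).
- r.read_camera(name): name is "scene" or "side" or "wrist"; returns a dict with "pixels" (420x560x3 uint8, blue, green, red), "fx", "fy", "cx", "cy" (pixels), "dist" ([k1, k2, p1, p2, k3] as OpenCV has them; the pictures are not rectified), "position" and "attitude" of the camera in the world. Camera axes: x right, y down, z forward; pixel columns grow to the right and rows downward; lengths in m; the calibration is good to about 2 mm. A picture is of the moment at which its call begins. There is no depth.
- r.sign_off(): hands the job in, once; it reports no verdict.
Trained networks look in the newest picture that a camera, given by its name, has taken for a name from the list of things; names that differ only in an ending like _2 or _b are one class to them, and where a whole thing is asked for, a point or a joint stands for the part that bears it (a point fixed in the world has none). Each returns a list of dicts, best first, with "confidence" (0 to 1); they miss things now and then, are a little off and sometimes report something else, mostly with a low value. They report only what shows in the picture. A call takes as long as a camera call. They do not tell look-alikes from the thing itself.
- r.recognise(label, camera): "xyz" ([x, y, z] in m, in the coordinates of the camera as it stood for that picture, good to about 4 mm: the middle of the surface that is visible of it).
- r.masks_of(label, camera): "region" (420x560 bool, what is visible of it).
The state is a dict: "time_s": time; "q": joint angles; "joint_vel": joint speeds; "joint_efforts": joint torques, N m; "eef_pos": TCP position; "orientation": TCP orientation; "wrist_force": force on the tool from outside, world axes, zero at the start; "ft_torque": the same for the moment, N m; "opening": finger opening in m.
Only numpy, scipy, OpenCV 4.12 (cv2) and the standard library are available. Lean on these libraries where they do the work, as an engineer would, in place of code of your own. Each camera call takes 0.05 s, during which the arm holds its last target.

## Task

The yellow spacer shoe is stuck in the narrow slot of the gel-casting stand. Take the hooked pick from its rest, use it (not the fingers) to hook the shoe by its pull bar, lift its front and feel for the height at which it slips through the gate, and draw it gently right out so that it lies flat on the stand's landing, then hang the pick back upright in its rest. Never push or pull the shoe with more than about 15 newtons, let the hook touch the stand only gently, and leave everything else on the bench where it is.

Things in the scene. Friction and masses are not known exactly. Their poses are not given: they have to be found in the camera images.
- stand: Fixed casting stand, 222 mm long (x) x 70 wide, white walls, grey floor. Origin on the table, on the slot's centre line; +x points along the slot to its blind end, -x to the landing. In mm from this origin: slot y -10 to +10, open on top, from the gate at x = -5 to the blind end at x = +95; wall tops z = 45; floor of slot and landing z = 10.
- mouth (a point): On the floor in the middle of the gate, stand x -7, z 10; axes as the stand. The gate is a 3 mm thick blue metal plate. Its sill stands 2 to 14 mm above the floor (set by hand, different each time, not measured); 14 mm above the sill two lips, 5 mm high, leave a 13 mm wide gap for a shank. The 12 mm high shoe must be lifted to pass between: too low it butts on the sill, too high on the lips.
- landing (a point): Middle of the landing, stand x -62, z 10; axes as the stand. Same floor level as the slot, from the gate (x -9) to the end rim (x -115), 60 mm wide between rims 8 mm high. A shoe wholly on it has its origin at stand x -43 to -85, z 10.
- cheek (a point): Rounded brass spring cheek in the slot's +y wall, at x +50 of the stand. It presses the shoe's flank with about 2.5 N towards -y, so the shoe drags by 1 to 4 N, varying, until its rear end has passed the cheek; then it slides freely.
- shoe: Yellow plastic shoe, 60 long (x) x 17 wide x 12 mm high, about 60 g, lying on the slot's bed along it, front (pull bar, -x) towards the landing, front end 10 to 32 mm inside the gate. Origin: centre of its underside. Solid block x -6 to +30. In front, a window open from top to bottom, x -25 to -6, 11 mm wide, between 3 mm side cheeks; then the pull bar.
- bar (a point): Middle of the underside of the shoe's pull bar, at x -27.5, z 6.5 of the shoe, axes as the shoe. The bar is 5 mm long (x -30 to -25), 5.5 mm high, and joins the two side cheeks; below it the space is free down to the bed (6.5 mm high, 11 mm wide).
- pick: Steel hooked pick, 117 mm tall, about 110 g, hanging upright, hook down. Origin: underside of the hook on the shank's axis, z up. Shank 6 mm diameter, z 0 to 60. Toe at the bottom, 4 mm high, 6 wide, reaches to x -8 (5 mm beyond the shank) in -x only. Collar 42 (x) x 34 mm, z 60 to 65, handle above.
- handle (a point): Middle of the pick's green handle, at z 91 of the pick, on the shank's axis, axes as the pick. Handle: 28 mm (x) by 14 mm (y), from z 65 (top of the collar) to 117. Grip it across its 14 mm.
- rest: Fixed white pick rest, 54 x 50 mm on an 80 x 70 mm grey foot, top at z 68. Origin: centre of its underside. A pocket 30 (x) x 20 mm (y) goes down its middle from the top to z 6. The pick hangs in it by its collar: shank in the pocket's middle, collar lying on the top, pick's origin at z 8, pick's x along the rest's x.
- spare: Bystander: blue spare shoe of the same shape, lying on the bench. Origin under its centre.
- marker: Bystander: black marker pen, 135 mm long, lying. Origin under its middle.
- red_rack: Bystander: red tube rack 62 x 112 x 26 mm. Origin under its centre.
- blue_rack: Bystander: blue tube rack 88 x 126 x 45 mm. Origin under its centre.
- tip_box: Bystander: white pipette-tip box with clear lid, 90 x 125 x 80 mm. Origin under its centre.
Things that resemble listed ones, but are neither listed nor needed, are in the scene too. Of the things shaped like the pick, the steel one is meant.

How it is judged:
By the outcome, as a careful person would: the job done as asked, in the order asked, and still so for the second after the job is handed in, with the robot touching nothing.
It also fails if it takes over 72 s, if anything falls off the work surface, if the arm or the gripper's body presses on something with over 40 N, if the wrist force passes 120 N, or if a joint passes its speed limit or range.

## Working session

There is one attempt and no reset: what is moved stays moved. The work goes in short steps, Python scripts to look and compute and a tool call to move; the robot and the scene stay as the last step left them, time stands still between calls to the robot, and variables do not carry over. Pictures are saved under pics/ and viewed, and the job is handed in when it is done.

Besides the shell and the picture viewer there is one more tool, called after ">>>" by a JSON object that holds its "name" and its "arguments", one argument or row to a line. play_rows: Moves the arm, as the interface text tells. Its arguments: {"type":"object","properties":{"deltas":{"type":"array"},"squeeze":{"type":"number"}},"required":["deltas"]}

```bash
ls; mkdir -p pics
cat > h.py <<'E'
from bench import r
import numpy as np, cv2
from scipy.spatial.transform import Rotation as R
def cam(n,save=None):
    c=r.read_camera(n)
    if save: cv2.imwrite('pics/'+save+'.png',c['pixels'])
    return c
def att(c):
    a=np.array(c['attitude'],float)
    return a if a.shape==(3,3) else R.from_quat(a).as_matrix()
def world(c,p): return att(c)@np.array(p)+np.array(c['position'])
def ray(c,uv):
    K=np.array([[c['fx'],0,c['cx']],[0,c['fy'],c['cy']],[0,0,1.]])
    p=cv2.undistortPoints(np.array(uv,float).reshape(-1,1,2),K,np.array(c['dist'],float)).reshape(-1,2)
    d=np.c_[p,np.ones(len(p))]@att(c).T
    return np.array(c['position']),d
def atz(c,uv,z):
    o,d=ray(c,uv); return o+d*((z-o[2])/d[:,2])[:,None]
def proj(c,P):
    K=np.array([[c['fx'],0,c['cx']],[0,c['fy'],c['cy']],[0,0,1.]])
    A=att(c); rv=cv2.Rodrigues(A.T)[0]; t=-A.T@np.array(c['position'])
    return cv2.projectPoints(np.array(P,float).reshape(-1,1,3),rv,t,K,np.array(c['dist'],float))[0].reshape(-1,2)
E
python3 - <<'E'
from h import *
print(r.state())
for n in ['scene','side','wrist']:
    c=cam(n,n+'0'); print(n,c['position'],c['attitude'],c['fx'])
    for l in ['stand','shoe','pick','rest','spare','handle','mouth','landing','cheek','bar']:
        for d in r.recognise(l,n)[:4]:
            print(l,round(d['confidence'],2),world(c,d['xyz']).round(3), end=' ')
        print()
E
```

```text
pics
{'time_s': 0.0, 'q': array([ 1.07350401,  0.42677613,  0.07385814,  1.60661827, -0.03408269,
        1.1108129 , -0.06707665]), 'joint_vel': array([-9.62491088e-04, -4.49361278e-04, -1.79299950e-04,  9.45692559e-04,
        3.90362553e-04, -4.13895511e-05, -1.84354569e-03]), 'joint_efforts': array([-1.77727168e-03, -9.49820566e+01,  3.76067206e+00, -4.63518941e+01,
        1.92816183e-02,  1.01685643e-02,  1.78636105e-05]), 'eef_pos': array([ 0.22986375, -0.63418154,  0.21177644]), 'orientation': array([ 0.40618927,  0.57938339, -0.405712  ,  0.57855245]), 'wrist_force': array([ 0.42397991,  0.52195468, -0.10283921]), 'ft_torque': array([ 0.01223547,  0.01890948, -0.07427405]), 'opening': 0.08561645232726789}
scene [ 1.27468874 -0.25370194  0.91329886] [ 0.74905265  0.56100911 -0.20306594 -0.28801585] 459.783734940539
stand 0.68 [ 0.571 -0.169  0.025] 
shoe 0.41 [ 0.61  -0.166  0.023] 
pick 0.82 [0.594 0.129 0.09 ] pick 0.71 [0.499 0.199 0.081] pick 0.6 [0.535 0.352 0.045] 
rest 0.64 [0.61  0.12  0.029] 
spare 0.59 [0.436 0.    0.011] 
handle 0.76 [0.501 0.2   0.081] handle 0.47
[... 189 characters left out ...]
5  0.023] 

side [ 0.30324149 -0.55513968  0.82688195] [ 0.91042554 -0.22976878  0.09015478 -0.33196952] 396.12302002809247
stand 0.94 [ 0.543 -0.176  0.02 ] 
shoe 0.49 [ 0.544 -0.176  0.019] shoe 0.38 [ 0.602 -0.167  0.026] 
pick 0.63 [0.491 0.203 0.078] pick 0.62 [0.581 0.132 0.089] 
rest 0.81 [0.575 0.111 0.028] rest 0.33 [ 0.483 -0.399  0.078] 
spare 0.48 [ 0.432 -0.001  0.014] spare 0.36 [0.732 0.016 0.029] 
handle 0.72 [0.492 0.198 0.078] handle 0.49 [0.582 0.133 0.093] 
mouth 0.91 [ 0.539 -0.176  0.015] 
landing 0.85 [ 0.542 -0.176  0.02 ] 
cheek 0.9 [ 0.541 -0.174  0.02 ] 

wrist [ 0.29509669 -0.61152046  0.37303729] [ 0.81141158 -0.5683435  -0.07813445  0.11176731] 317.2736961737945
```

View pics/scene0.png

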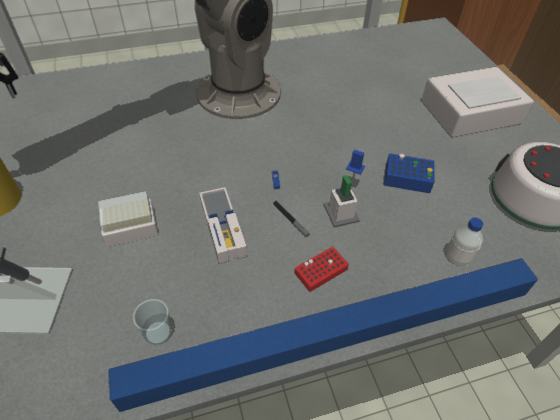

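View pics/side0.png

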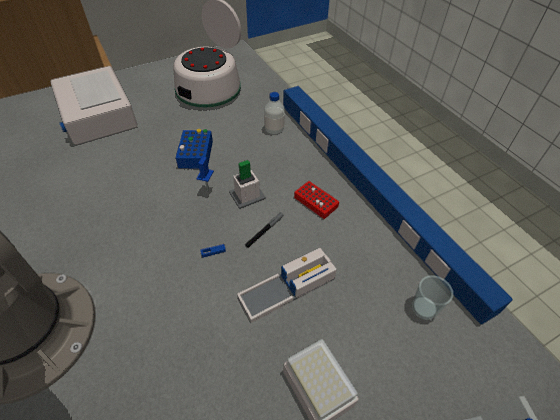

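View pics/wrist0.png

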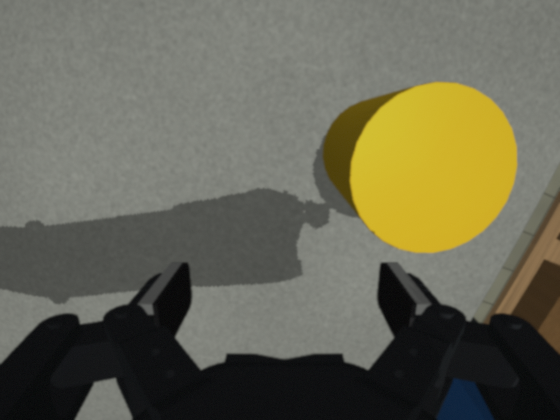

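Run:
```python
from h import *
a=cv2.imread('pics/scene0.png')[140:280,180:380]; cv2.imwrite('pics/sc1.png',cv2.resize(a,None,fx=4,fy=4,interpolation=2))
a=cv2.imread('pics/side0.png')[110:330,170:370]; cv2.imwrite('pics/si1.png',cv2.resize(a,None,fx=2.7,fy=2.7,interpolation=2)) 
print(R.from_quat(r.state()['orientation']).as_matrix().round(3))
```

```text
[[-0.     0.94   0.341]
 [ 0.     0.341 -0.94 ]
 [-1.     0.    -0.   ]]
```

View pics/sc1.png

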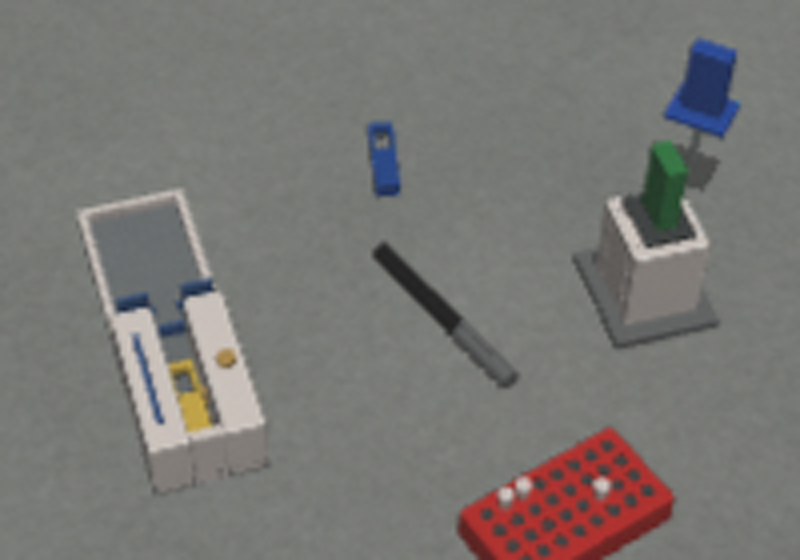

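View pics/si1.png

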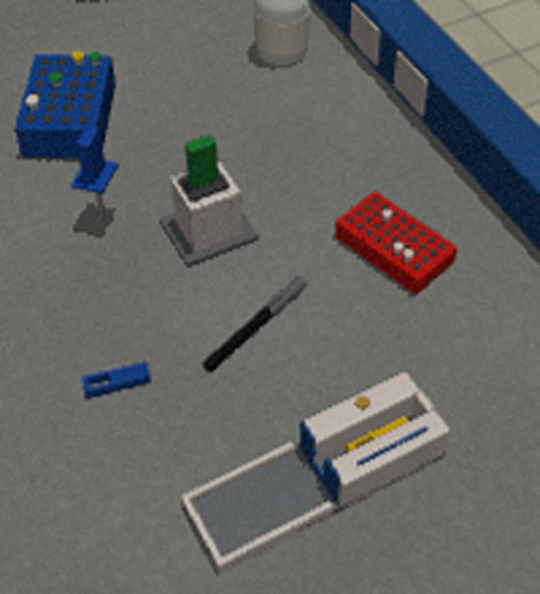

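Run:
```python
from h import *
c=cam('scene')
f=lambda P:np.array(P,float)/4+[180,140]
print('sc rim',atz(c,f([(80,211),(182,191)]),.018).round(4))
print('sc top far',atz(c,f([(151,451),(262,420)]),.045).round(4))
print('rest top',atz(c,f([(609,200),(670,190),(708,243),(636,257)]),.068).round(4))
print('handle top',atz(c,f([(655,145),(684,160)]),.125).round(4))
d=cam('side')
f=lambda P:np.array(P,float)/2.7+[170,110]
print('si rim',atz(d,f([(183,496),(222,567)]),.018).round(4))
print('si top far',atz(d,f([(407,375),(447,429)]),.045).round(4))
print('rest top',atz(d,f([(172,183),(225,162),(241,190),(188,216)]),.068).round(4))
```

```text
sc rim [[ 0.4326 -0.2048  0.018 ]
 [ 0.4331 -0.1365  0.018 ]]
sc top far [[ 0.6537 -0.2004  0.045 ]
 [ 0.6499 -0.1341  0.045 ]]
rest top [[0.5604 0.1135 0.068 ]
 [0.5628 0.1539 0.068 ]
 [0.611  0.1595 0.068 ]
 [0.6096 0.1123 0.068 ]]
handle top [[0.5736 0.1318 0.125 ]
 [0.5901 0.1439 0.125 ]]
si rim [[ 0.4329 -0.1394  0.018 ]
 [ 0.4342 -0.2109  0.018 ]]
si top far [[ 0.6511 -0.1393  0.045 ]
 [ 0.6515 -0.2018  0.045 ]]
rest top [[0.5582 0.1513 0.068 ]
 [0.6175 0.1533 0.068 ]
 [0.6142 0.1108 0.068 ]
 [0.5535 0.1036 0.068 ]]
```

>>> {"name": "play_rows", "arguments": {
  "deltas": [
    [60,100,0,0,0,-5,100],
    [120,200,0,0,0,-10,100],
    [180,300,0,0,0,-15,100],
    [240,400,0,0,0,-20,100],
    [270,465,0,0,0,-20,100],
    [270,465,-20,0,0,-20,100],
    [270,465,-20,0,0,-20,100],
    [270,465,-20,0,0,-20,100],
    [270,465,-20,0,0,-20,100],
    [270,465,-20,0,0,-20,100],
    [270,465,-20,0,0,-20,100]
  ]
}}

```text
time_s: 3.12
eef_pos: [0.4997, -0.1703, 0.1925]
orientation: [-0.5, -0.5, 0.501, -0.5]
wrist_force: [-0.4, -0.2, -0.4]
opening: 0.0854
```

Run:
```python
from h import *
c=cam('wrist','w1'); print(c['position'],att(c).round(4))
s=r.state(); print(s['time_s'],s['eef_pos'],R.from_quat(s['orientation']).as_matrix().round(4),s['wrist_force'])
```

```text
[ 0.56892892 -0.17071118  0.35305468] [[-7.000e-04 -9.628e-01 -2.703e-01]
 [-1.000e+00  7.000e-04  0.000e+00]
 [ 1.000e-04  2.703e-01 -9.628e-01]]
3.175 [ 0.49958147 -0.17071202  0.19260616] [[ 0.0e+00  1.0e+00 -2.8e-03]
 [-4.0e-04 -2.8e-03 -1.0e+00]
 [-1.0e+00  0.0e+00  4.0e-04]] [-0.50924273 -0.58868322  0.10285504]
```

View pics/w1.png

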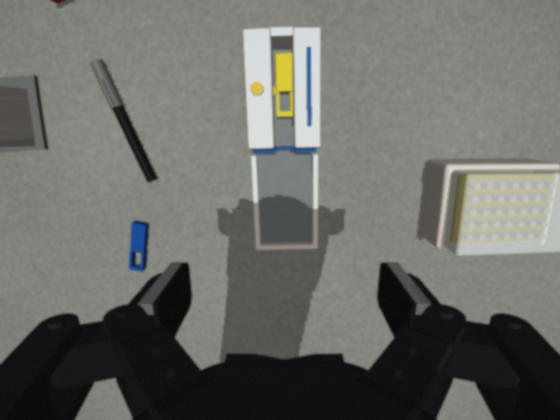

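Run:
```python
from h import *
a=cv2.imread('pics/w1.png')[20:145,220:345]; cv2.imwrite('pics/w1c.png',cv2.resize(a,None,fx=4.8,fy=4.8,interpolation=2))
a=cv2.imread('pics/w1.png')[140:260,220:345]; cv2.imwrite('pics/w1d.png',cv2.resize(a,None,fx=4.8,fy=4.8,interpolation=2))
```

```text
(no output)
```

View pics/w1c.png

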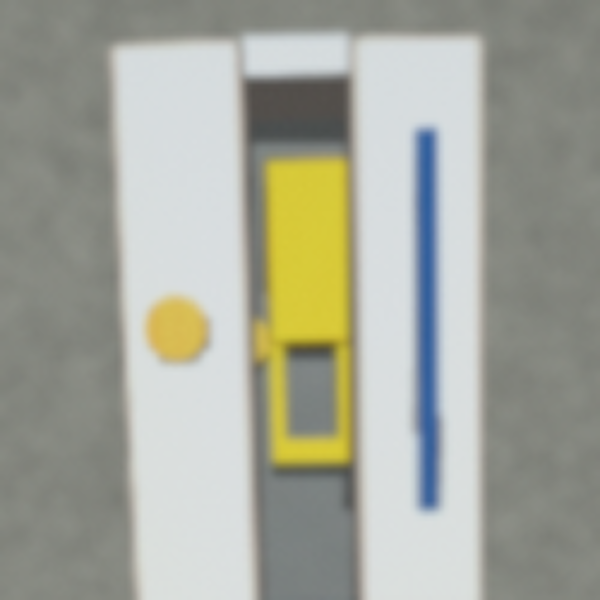

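View pics/w1d.png

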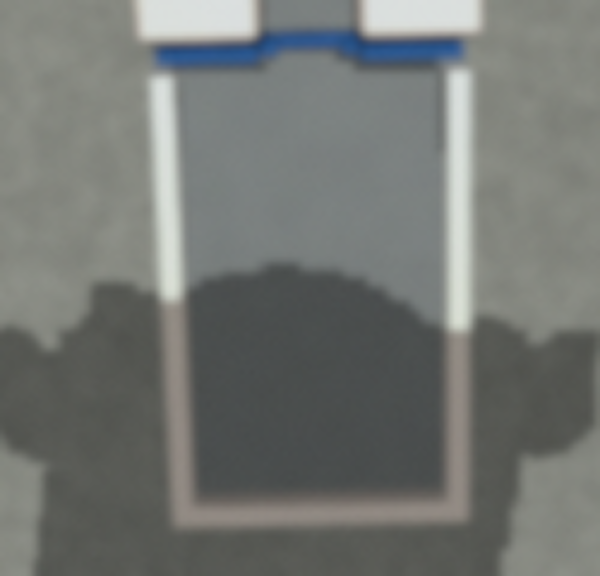

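Run:
```python
from h import *
c=cam('wrist')
f=lambda P:np.array(P,float)/4.8+[220,20]
g=lambda P:np.array(P,float)/4.8+[220,140]
def p(n,a): print(n,(1000*a[:,:2]).round(1).tolist())
p('top far',atz(c,f([(112,46),(240,40),(354,38),(482,37)]),.045))
p('top near',atz(c,g([(137,40),(257,40),(361,40),(480,35)]),.045))
p('slot bed edges near gate z10',atz(c,f([(262,590),(354,590)]),.010))
p('shoe top corners',atz(c,f([(265,158),(348,157),(352,465),(274,467)]),.022))
p('window top edges',atz(c,f([(272,345),(350,343),(287,437),(337,436),(287,345)]),.022))
p('brass',atz(c,f([(178,329)]),.045)) 
p('rim',atz(c,g([(174,527),(468,520),(153,75),(471,70)]),.018))
p('rim inner floor',atz(c,g([(194,498),(447,496)]),.018))
```

```text
top far [[650.7, -135.2], [651.6, -158.9], [651.9, -180.0], [652.1, -203.7]]
top near [[545.8, -137.2], [545.7, -161.2], [545.7, -181.9], [546.7, -205.6]]
slot bed edges near gate z10 [[548.8, -161.2], [548.8, -181.5]]
shoe top corners [[635.5, -162.8], [635.7, -179.5], [575.3, -180.6], [574.9, -164.3]]
window top edges [[599.4, -164.0], [599.7, -180.1], [581.0, -167.0], [581.2, -177.4], [599.4, -167.1]]
brass [[600.3, -146.5]]
rim [[430.3, -139.4], [432.0, -209.0], [536.3, -137.5], [537.2, -206.9]]
rim inner floor [[437.7, -144.3], [438.0, -203.9]]
```

```bash
cat >> h.py <<'E'
YAW=np.deg2rad(1.2); SO=np.array([.550,-.1714,0])
def S(p):
    p=np.atleast_2d(p)/1000.; c,s=np.cos(YAW),np.sin(YAW)
    return SO+np.c_[c*p[:,0]-s*p[:,1], s*p[:,0]+c*p[:,1], p[:,2]]
E
python3 - <<'E'
from h import *
for n,(x0,y0,w,hh),k in [('scene',(200,185,45,50),12),('side',(275,260,45,50),12)]:
    c=cam(n)
    a=cv2.resize(c['pixels'][y0:y0+hh,x0:x0+w],None,fx=k,fy=k,interpolation=cv2.INTER_CUBIC)
    cv2.imwrite(f'pics/z_{n}.png',a)
    def T(P): return ((proj(c,S(P))-[x0,y0]+.5)*k)
    print(n,'walltop near corners',T([[-5,10,45],[-5,-10,45],[-5,31,45],[-5,-31,45]]).round().tolist())
    for h in (2,6,10,14): print(h,'sill top front',T([[-8.5,0,10+h],[-5.5,0,10+h]]).round().tolist(),'lip top front/back at y+-20',T([[-8.5,20,29+h],[-8.5,-20,29+h],[-8.5,20,24+h],[-8.5,-20,24+h]]).round().tolist())
E
```

```text
scene walltop near corners [[299.0, 356.0], [203.0, 378.0], [399.0, 333.0], [101.0, 401.0]]
2 sill top front [[260.0, 455.0], [263.0, 466.0]] lip top front/back at y+-20 [[347.0, 376.0], [157.0, 420.0], [348.0, 391.0], [159.0, 435.0]]
6 sill top front [[258.0, 443.0], [261.0, 454.0]] lip top front/back at y+-20 [[346.0, 363.0], [155.0, 407.0], [347.0, 379.0], [158.0, 423.0]]
10 sill top front [[257.0, 431.0], [260.0, 442.0]] lip top front/back at y+-20 [[344.0, 351.0], [154.0, 395.0], [346.0, 366.0], [156.0, 410.0]]
14 sill top front [[255.0, 419.0], [258.0, 430.0]] lip top front/back at y+-20 [[343.0, 338.0], [152.0, 382.0], [345.0, 354.0], [154.0, 398.0]]
side walltop near corners [[141.0, 181.0], [195.0, 263.0], [85.0, 97.0], [254.0, 351.0]]
2 sill top front [[147.0, 317.0], [160.0, 310.0]] lip top front/back at y+-20 [[97.0, 186.0], [204.0, 350.0], [96.0, 200.0], [203.0, 363.0]]
6 sill top front [[148.0, 306.0], [161.0, 300.0]] lip top front/back at y+-20 [[97.0, 176.0], [205.0, 339.0], [97.0, 189.0], [204.0, 352.0]]
10 sill top front [[148.0, 296.0], [162.0, 289.0]] lip top front/back at y+-20 [[97.0, 165.0], [205.0, 329.0], [97.0, 178.0], [204.0, 342.0]]
14 sill top front [[149.0, 286.0], [162.0, 279.0]] lip top front/back at y+-20 [[98.0, 154.0], [206.0, 318.0], [97.0, 167.0], [205.0, 331.0]]
```

View pics/z_scene.png

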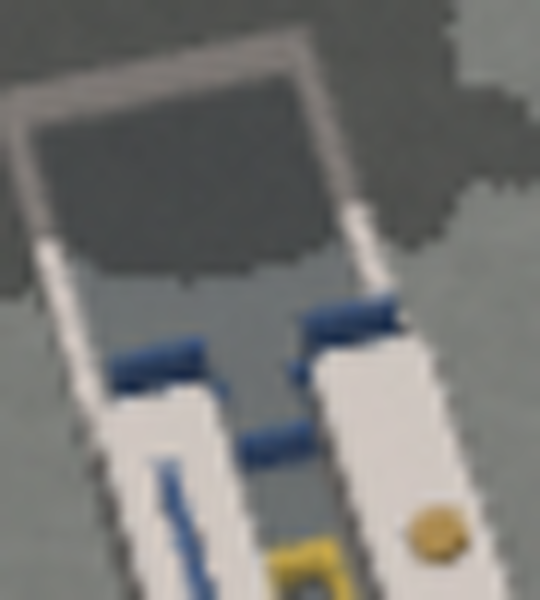

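View pics/z_side.png

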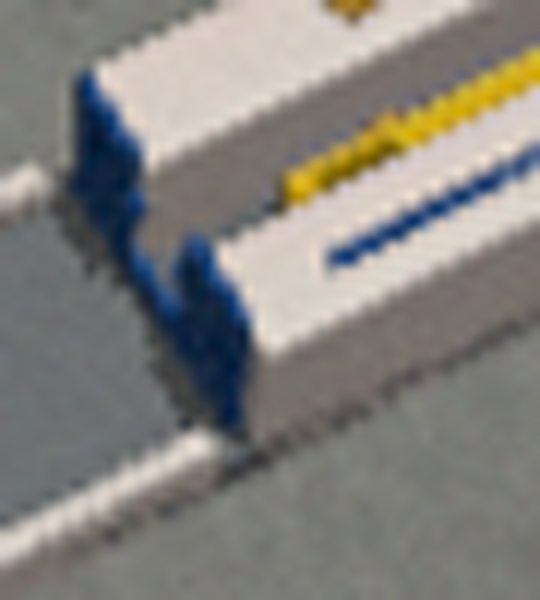

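>>> {"name": "play_rows", "arguments": {
  "deltas": [
    [50,0,0,0,0,10,100],
    [100,0,0,0,0,20,100],
    [150,0,0,0,0,30,100],
    [200,-15,0,0,0,40,100],
    [210,-15,-20,0,0,50,100],
    [210,-15,-40,0,0,60,100],
    [210,-15,-60,0,0,70,100],
    [210,-15,-75,0,0,80,100],
    [210,-15,-75,0,0,90,100],
    [210,-15,-75,0,0,90,100],
    [210,-15,-75,0,0,90,100],
    [210,-15,-75,0,0,90,100]
  ]
}}

```text
time_s: 4.82
eef_pos: [0.7101, -0.1847, 0.1178]
orientation: [0.001, 0.707, -0.001, 0.707]
wrist_force: [0.7, -0.2, 1.3]
opening: 0.0851
```

Run:
```python
from h import *
c=cam('wrist','w2'); print(c['position'],r.state()['time_s'],r.state()['eef_pos'])
print(proj(c,S([[-7,0,10],[-7,0,20],[-5,10,45],[-5,-10,45]])).round(1))
```

```text
[ 0.71073852 -0.11628571  0.27831421] 4.875 [ 0.71011636 -0.18457666  0.11778194]
[[ 94.2 190.5]
 [ 87.6 192.9]
 [ 69.1 187.2]
 [ 74.1 212.1]]
```

View pics/w2.png

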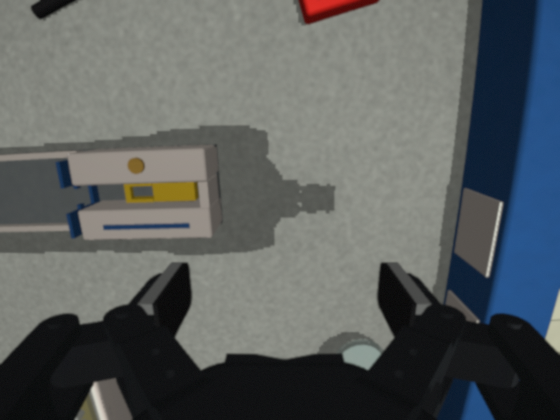

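Run:
```python
from h import *
c=cam('wrist')
x0,y0,k=50,140,8
a=cv2.resize(c['pixels'][y0:y0+75,x0:x0+90],None,fx=k,fy=k,interpolation=cv2.INTER_CUBIC)
cv2.imwrite('pics/w2c.png',a)
T=lambda P:((proj(c,S(P))-[x0,y0]+.5)*k).round().tolist()
print(T([[-5,10,45],[-5,-10,45],[-5,31,45],[-5,-31,45]]))
for h in (0,2,6,10,14): print(h,'sill back/front',T([[-5.5,0,10+h],[-8.5,0,10+h]]),'lip bot,top y=8',T([[-5.5,8,24+h],[-8.5,8,29+h]]))
print('mouth pts, shoe bar front top', T([[25,-1.5,22]]))
```

```text
[[157.0, 381.0], [196.0, 581.0], [116.0, 164.0], [238.0, 781.0]]
0 sill back/front [[370.0, 408.0], [344.0, 408.0]] lip bot,top y=8 [[283.0, 361.0], [227.0, 371.0]]
2 sill back/front [[360.0, 411.0], [334.0, 412.0]] lip bot,top y=8 [[271.0, 364.0], [215.0, 375.0]]
6 sill back/front [[339.0, 419.0], [313.0, 420.0]] lip bot,top y=8 [[248.0, 372.0], [191.0, 382.0]]
10 sill back/front [[318.0, 427.0], [292.0, 428.0]] lip bot,top y=8 [[225.0, 379.0], [166.0, 390.0]]
14 sill back/front [[296.0, 435.0], [270.0, 436.0]] lip bot,top y=8 [[200.0, 387.0], [141.0, 399.0]]
mouth pts, shoe bar front top [[584.0, 437.0]]
```

View pics/w2c.png

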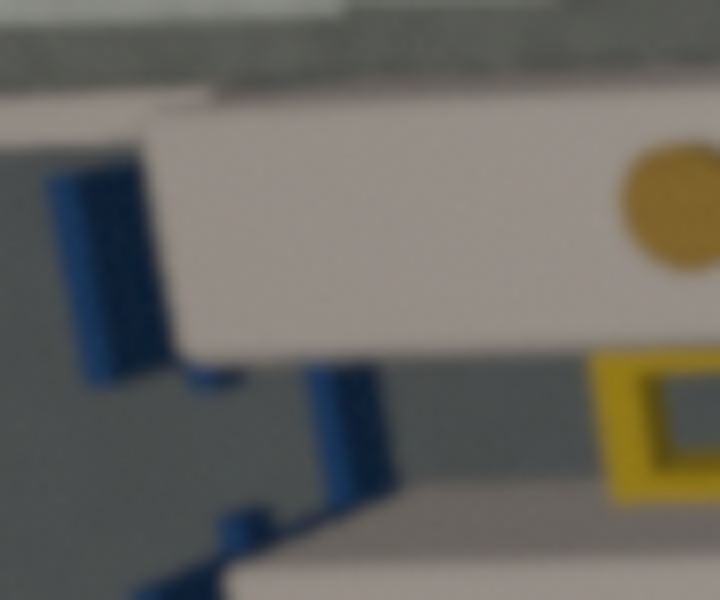

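>>> {"name": "play_rows", "arguments": {
  "deltas": [
    [0,0,40,0,0,80,100],
    [0,30,90,0,0,-20,100],
    [-40,80,100,0,0,-30,100],
    [-80,130,100,0,0,-40,100],
    [-120,180,100,0,0,-50,100],
    [-150,230,100,0,0,-60,100],
    [-170,280,100,0,0,-70,100],
    [-170,319,100,0,0,-80,100],
    [-170,319,100,0,0,-90,100],
    [-170,319,100,0,0,-90,100],
    [-170,319,100,0,0,-90,100],
    [-170,319,100,0,0,-90,100],
    [-170,319,100,0,0,-90,100]
  ]
}}

```text
time_s: 6.55
eef_pos: [0.54, 0.1345, 0.2176]
orientation: [0.5, 0.5, -0.5, 0.5]
wrist_force: [0.4, 0.5, 0.7]
opening: 0.0855
```

Run:
```python
from h import *
c=cam('wrist','w3'); s=r.state(); print(c['position'],s['time_s'],s['eef_pos'],R.from_quat(s['orientation']).as_matrix().round(4)); print(proj(c,[[.587,.134,.125],[.587,.134,.068]]))
```

```text
[0.60916462 0.13417259 0.37817302] 6.6 [0.54000283 0.13446845 0.21756043] [[ 1.e-04  1.e+00  3.e-04]
 [ 1.e-04  3.e-04 -1.e+00]
 [-1.e+00  1.e-04 -1.e-04]]
[[284.31026104 152.58671487]
 [284.27993695 147.36126561]]
```

View pics/w3.png

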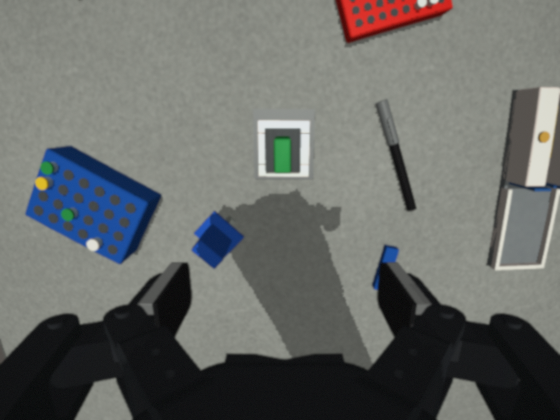

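Run:
```python
from h import *
a=cv2.imread('pics/w3.png')[110:190,245:325]; cv2.imwrite('pics/w3c.png',cv2.resize(a,None,fx=8,fy=8,interpolation=2)[:600])
```

```text
(no output)
```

View pics/w3c.png

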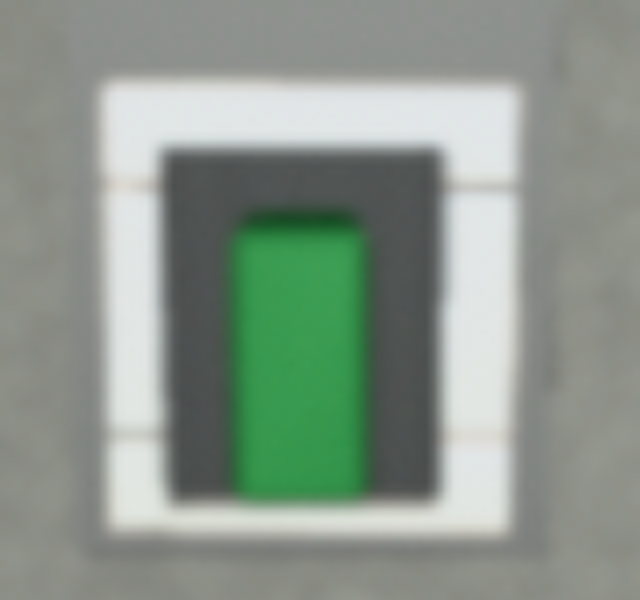

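Run:
```python
from h import *
c=cam('wrist')
f=lambda P:np.array(P,float)/8+[245-.5+.06,110-.5+.06]
print('rest',(1000*atz(c,f([(100,82),(522,82),(512,535),(107,533)]),.068)).round(1)[:,:2].tolist())
print('collar',(1000*atz(c,f([(163,151),(442,151),(438,497),(170,497)]),.073)).round(1)[:,:2].tolist())
print('handle',(1000*atz(c,f([(235,228),(363,228),(367,500),(237,500)]),.125)).round(1)[:,:2].tolist())
```

```text
rest [[612.7, 159.7], [612.8, 109.9], [558.8, 110.0], [559.0, 159.8]]
collar [[604.8, 152.0], [604.9, 119.4], [564.2, 119.4], [564.2, 151.7]]
handle [[598.2, 142.0], [598.3, 129.5], [571.6, 129.0], [571.5, 142.0]]
```

>>> {"name": "play_rows", "arguments": {
  "deltas": [
    [45,1,-30,0,0,0,60],
    [45,1,-70,0,0,0,50],
    [45,1,-100,0,0,0,50],
    [45,1,-120,0,0,0,50],
    [45,1,-129,0,0,0,50],
    [45,1,-129,0,0,0,50],
    [45,1,-129,0,0,0,50],
    [45,1,-129,0,0,0,50]
  ]
}}

```text
time_s: 7.65
eef_pos: [0.5855, 0.1356, 0.0894]
orientation: [0.501, 0.499, -0.5, 0.5]
wrist_force: [0.1, -0.6, -0.3]
opening: 0.0425
```

>>> {"name": "play_rows", "arguments": {
  "deltas": [
    [0,0,0,0,0,0,25],
    [0,0,0,0,0,0,10],
    [0,0,0,0,0,0,5],
    [0,0,0,0,0,0,5],
    [0,0,0,0,0,0,5],
    [0,0,0,0,0,0,5]
  ],
  "squeeze": 90
}}

```text
time_s: 8.4
eef_pos: [0.5852, 0.1356, 0.0889]
orientation: [0.5, 0.5, -0.5, 0.5]
wrist_force: [-1.2, 0.0, 4.2]
opening: 0.0121
```

>>> {"name": "play_rows", "arguments": {
  "deltas": [
    [0,0,5,0,0,0,5],
    [0,0,15,0,0,0,5],
    [0,0,30,0,0,0,5],
    [0,0,50,0,0,0,5],
    [0,0,70,0,0,0,5],
    [0,0,85,0,0,0,5],
    [0,0,90,0,0,0,5],
    [0,0,90,0,0,0,5],
    [0,0,90,0,0,0,5],
    [0,0,90,0,0,0,5]
  ]
}}

```text
time_s: 9.65
eef_pos: [0.5847, 0.1354, 0.1779]
orientation: [-0.5, -0.5, 0.501, -0.499]
wrist_force: [-0.0, 0.6, -2.0]
opening: 0.0122
```

Run:
```python
from h import *
c=cam('wrist','w4'); s=r.state(); print(s['time_s'],s['eef_pos'],s['wrist_force'],s['ft_torque'],s['opening'])
d=cam('side'); e=s['eef_pos']
uv=proj(d,[e+[0,0,-.081]])[0]; print(uv)
x0,y0=(uv-[30,50]).astype(int); cv2.imwrite('pics/s4.png',cv2.resize(d['pixels'][y0:y0+75,x0:x0+70],None,fx=8,fy=8,interpolation=2))
```

```text
9.7 [0.58477339 0.13542431 0.17796921] [-0.70101602 -0.06524102 -1.32461995] [0.01257041 0.01558222 0.02681737] 0.011723171257831372
[244.64708082 170.43497622]
```

View pics/w4.png

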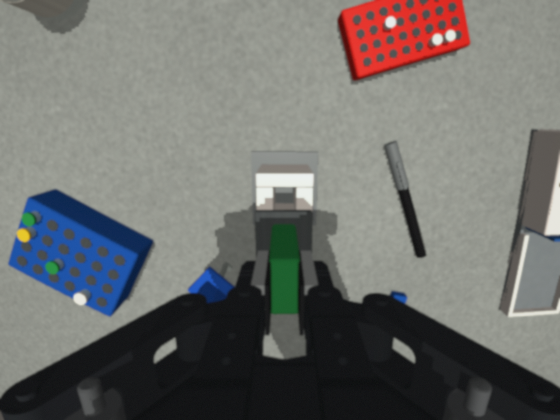

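View pics/s4.png

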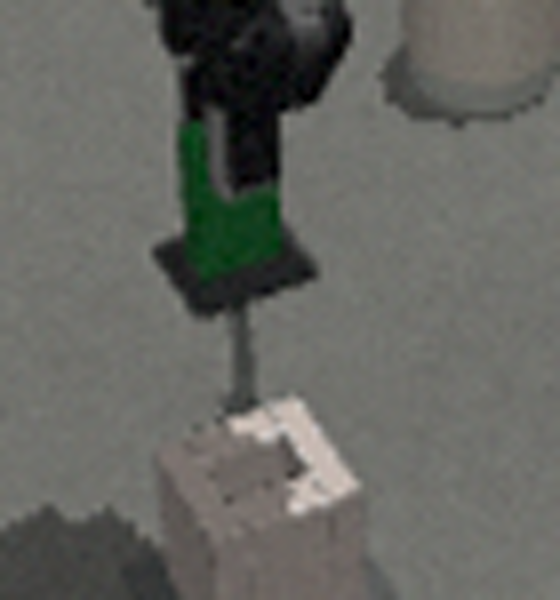

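Run:
```python
from h import *
c=cam('wrist'); e=r.state()['eef_pos']
P=lambda x,y,z:e+np.array([x,y,z-81-0])/1000
print(proj(c,[P(14,7,117),P(14,-7,117),P(14,7,65),P(14,-7,65),P(21,17,65),P(21,-17,65)]).round(1).tolist())
a=c['pixels'][190:320,225:345]; cv2.imwrite('pics/w4c.png',cv2.resize(a,None,fx=5,fy=5,interpolation=2)[:650])
```

```text
[[266.5, 257.9], [299.5, 257.9], [271.3, 221.4], [295.3, 221.4], [253.8, 209.8], [312.8, 209.8]]
```

View pics/w4c.png

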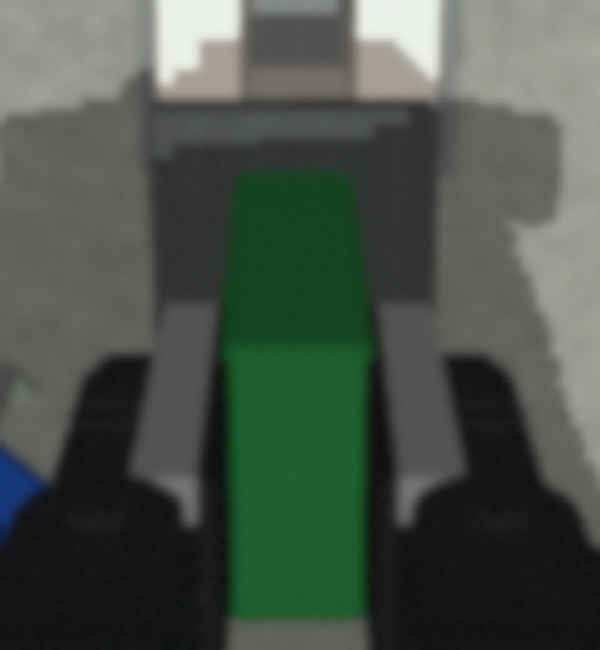

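>>> {"name": "play_rows", "arguments": {
  "deltas": [
    [0,-25,0,0,0,0,5],
    [2,-70,0,0,0,0,5],
    [4,-120,0,0,0,0,5],
    [6,-170,0,0,0,1.2,5],
    [7.5,-220,0,0,0,1.2,5],
    [7.5,-265,0,0,0,1.2,5],
    [7.5,-295,-10,0,0,1.2,5],
    [7.5,-306.5,-20,0,0,1.2,5],
    [7.5,-306.5,-28,0,0,1.2,5],
    [7.5,-306.5,-28,0,0,1.2,5],
    [7.5,-306.5,-28,0,0,1.2,5]
  ]
}}

```text
time_s: 11.18
eef_pos: [0.5929, -0.1697, 0.1508]
orientation: [0.495, 0.505, -0.494, 0.505]
wrist_force: [-0.3, 0.0, -1.5]
opening: 0.012
```

```bash
cat >> h.py <<'E'
def look(tag):
    s=r.state(); e=s['eef_pos']; M=R.from_quat(s['orientation']).as_matrix()
    print(s['time_s'],e.round(4),'yaw',np.rad2deg(np.arctan2(M[1,1],M[0,1])).round(2),'F',s['wrist_force'].round(2),'T',s['ft_torque'].round(2),s['opening'].round(4))
    for n in ('wrist','side','scene'):
        c=cam(n); o=proj(c,[e+[0,0,-.081]])[0]
        w={'wrist':(110,100,6),'side':(70,64,9),'scene':(60,60,10)}[n]
        ctr=(280,210) if n=='wrist' else o
        x0,y0=int(np.clip(ctr[0]-w[0]/2,0,560-w[0])),int(np.clip(ctr[1]-w[1]/2,0,420-w[1]))
        cv2.imwrite(f'pics/{tag}_{n}.png',cv2.resize(c['pixels'][y0:y0+w[1],x0:x0+w[0]],None,fx=w[2],fy=w[2],interpolation=2)); print(n,x0,y0,w[2],'pick org',((o-[x0,y0]+.5)*w[2]).round())
E
python3 -c "
from h import *
look('p5')"
```

```text
Traceback (most recent call last):
  File "h.py", line 29, in look
    print(s['time_s'],e.round(4),'yaw',np.rad2deg(np.arctan2(M[1,1],M[0,1])).round(2),'F',s['wrist_force'].round(2),'T',s['ft_torque'].round(2),s['opening'].round(4))
                                                                                                                                                ^^^^^^^^^^^^^^^^^^
AttributeError: 'float' object has no attribute 'round'
```

```bash
sed -i "s/s\['opening'\].round(4)/round(s['opening'],4)/" h.py
python3 -c "
from h import *
look('p5')"
```

```text
11.175 [ 0.5929 -0.1697  0.1508] yaw 1.22 F [-0.33  0.01 -1.47] T [0.   0.04 0.01] 0.012
wrist 225 160 6 pick org [354. 326.]
side 272 230 9 pick org [320. 300.]
scene 194 193 10 pick org [310. 307.]
```

View pics/p5_wrist.png

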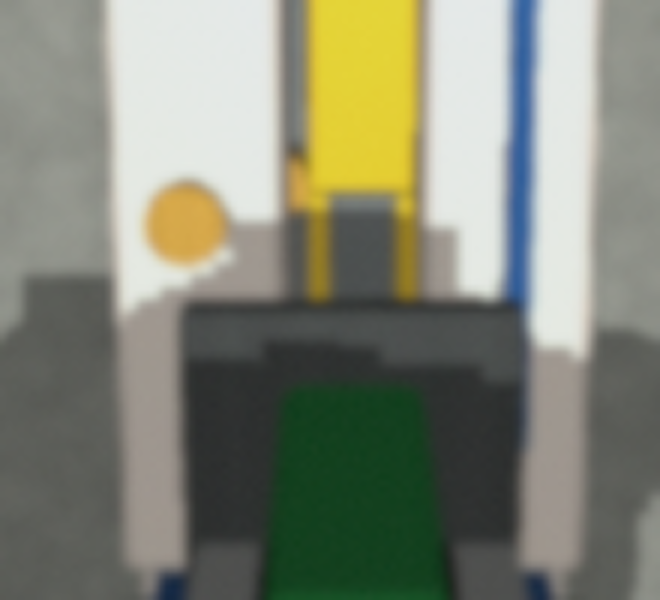

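View pics/p5_side.png

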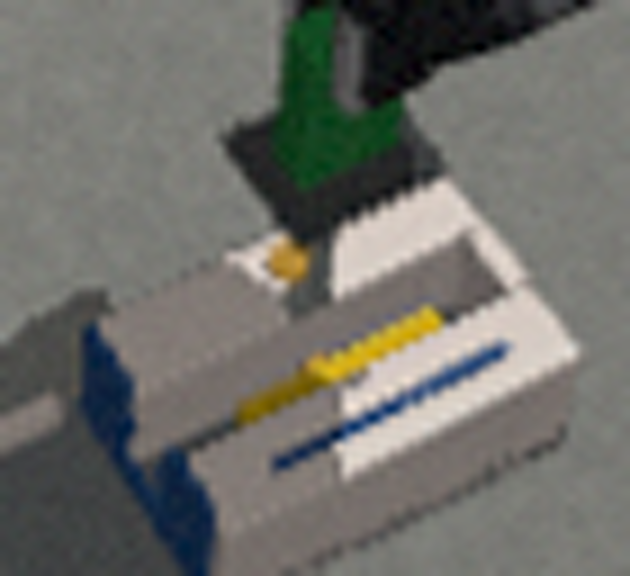

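View pics/p5_scene.png

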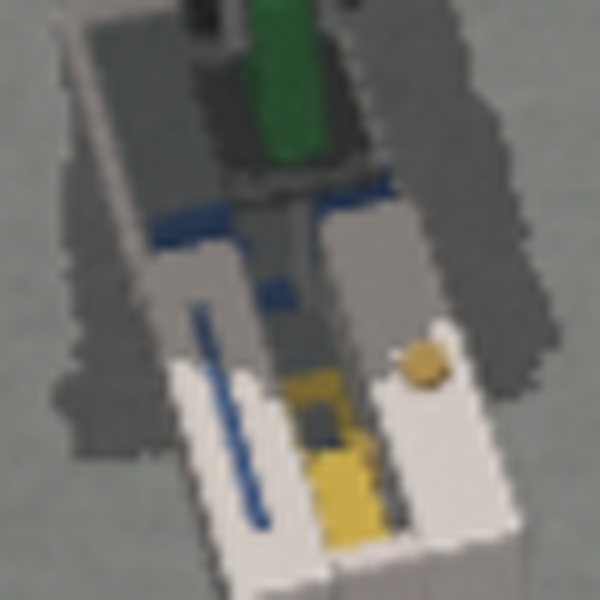

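Run:
```python
from h import *
c=cam('wrist'); e=r.state()['eef_pos']
f=lambda P:np.array(P,float)/6+[225-.5+.08,160-.5+.08]
o=lambda P,z:((atz(c,f(P),z)-e)*1000).round(2)[:,:2].tolist()
print('collar front',o([(187,300),(522,302)],e[2]-.081+.0625))
print('win inner',o([(330,270),(395,270)],.022),'outer',o([(308,270),(416,270)],.022))
print('block front edge',o([(362,190)],.022))
print('slot walls top',o([(282,100),(428,100),(283,210),(427,210)],.045))
print('brass',o([(186,222)],.045))
```

```text
collar front [[20.21, 16.76], [20.71, -15.92]]
win inner [[-4.58, 3.88], [-4.36, -6.31]] outer [[-4.65, 7.34], [-4.29, -9.6]]
block front edge [[8.33, -0.85]]
slot walls top [[25.87, 10.88], [26.31, -9.71], [10.0, 10.56], [10.44, -10.06]]
brass [[7.94, 24.46]]
```

>>> {"name": "play_rows", "arguments": {
  "deltas": [
    [1,-1.6,-10,0,0,0,5],
    [1,-1.6,-22,0,0,0,5],
    [1,-1.6,-32,0,0,0,5],
    [1,-1.6,-38,0,0,0,5],
    [1,-1.6,-40,0,0,0,5],
    [1,-1.6,-40,0,0,0,5]
  ]
}}

```text
time_s: 12.12
eef_pos: [0.5936, -0.1727, 0.1105]
orientation: [0.495, 0.505, -0.495, 0.505]
wrist_force: [0.7, 0.6, -1.6]
opening: 0.0119
```

```bash
python3 -c "
from h import *
look('p6')"
```

```text
12.125 [ 0.5936 -0.1727  0.1105] yaw 1.12 F [ 0.65  0.62 -1.59] T [-0.02 -0.03  0.  ] 0.0119
wrist 225 160 6 pick org [354. 326.]
side 271 241 9 pick org [327. 293.]
scene 194 204 10 pick org [311. 307.]
```

View pics/p6_side.png

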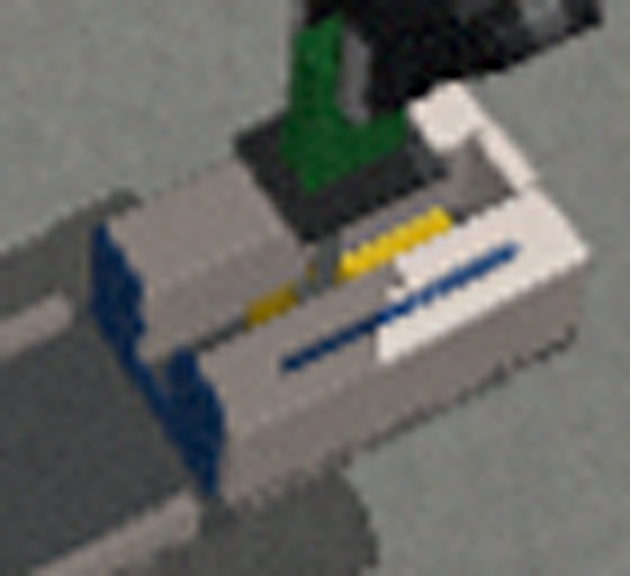

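View pics/p6_scene.png

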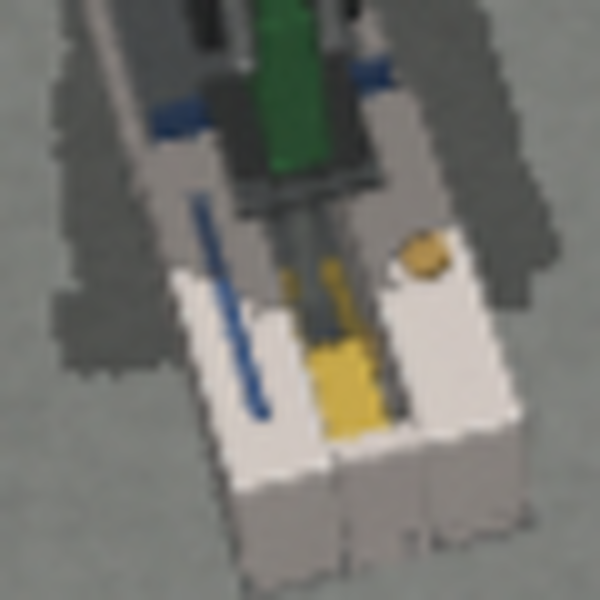

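View pics/p6_wrist.png

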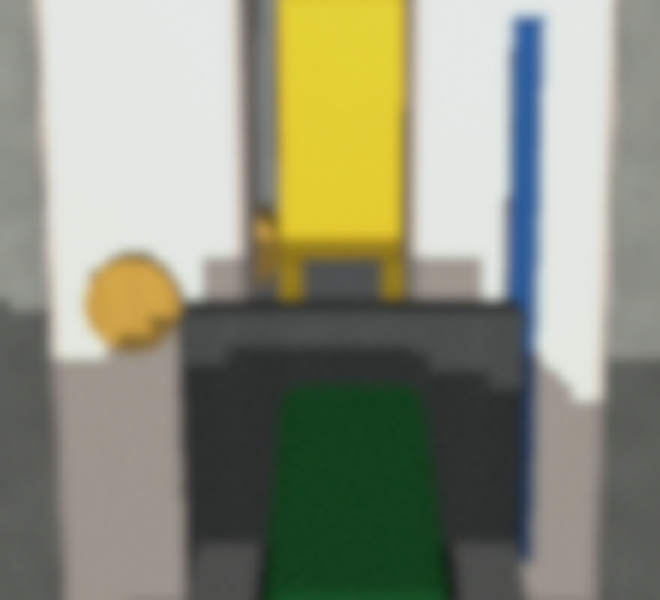

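Run:
```python
from h import *
c=cam('wrist'); e=r.state()['eef_pos']; print(e)
f=lambda P:np.array(P,float)/6+[225-.5+.08,160-.5+.08]
o=lambda P,z:((atz(c,f(P),z)-e)*1000).round(2)[:,:2].tolist()
print('collar front',o([(184,302),(522,302)],e[2]-.081+.0625))
print('win inner',o([(303,280),(382,280)],.022),'outer',o([(276,275),(404,275)],.022))
print('block front edge',o([(342,243)],.022))
print('slot walls top',o([(242,100),(410,100),(244,210),(409,210)],.045))
```

```text
[ 0.59370109 -0.17267628  0.11083641]
collar front [[19.99, 16.81], [20.67, -16.16]]
win inner [[4.12, 6.91], [4.34, -3.79]] outer [[4.74, 10.57], [5.1, -6.74]]
block front edge [[9.37, 1.72]]
slot walls top [[32.25, 13.96], [32.66, -6.17], [18.76, 13.65], [19.18, -6.42]]
```

>>> {"name": "play_rows", "arguments": {
  "deltas": [
    [0.8,1.3,0,0,0,0,5],
    [0.8,1.3,-4,0,0,0,5],
    [0.8,1.3,-8,0,0,0,5],
    [0.8,1.3,-12,0,0,0,5],
    [0.8,1.3,-15,0,0,0,5],
    [0.8,1.3,-17,0,0,0,5],
    [0.8,1.3,-17,0,0,0,5],
    [0.8,1.3,-17,0,0,0,5]
  ]
}}

```text
time_s: 13.32
eef_pos: [0.5944, -0.1714, 0.0936]
orientation: [0.495, 0.505, -0.495, 0.505]
wrist_force: [-0.7, 0.6, -0.9]
opening: 0.0119
```

>>> {"name": "play_rows", "arguments": {
  "deltas": [
    [0,0,-0.8,0,0,0,5],
    [0,0,-1.5,0,0,0,5],
    [0,0,-1.5,0,0,0,5],
    [0,0,-1.5,0,0,0,5]
  ]
}}

```text
time_s: 13.82
eef_pos: [0.5943, -0.1714, 0.092]
orientation: [0.495, 0.505, -0.495, 0.505]
wrist_force: [-0.5, 0.3, -0.9]
opening: 0.0116
```

>>> {"name": "play_rows", "arguments": {
  "deltas": [
    [-1.5,0,0,0,0,0,5],
    [-3,0,0,0,0,0,5],
    [-4.5,-0.1,0,0,0,0,5],
    [-4.5,-0.1,0,0,0,0,5]
  ]
}}

```text
time_s: 14.32
eef_pos: [0.5897, -0.1715, 0.092]
orientation: [0.495, 0.505, -0.495, 0.505]
wrist_force: [-0.2, -0.3, -1.6]
opening: 0.0118
```

>>> {"name": "play_rows", "arguments": {
  "deltas": [
    [-1,0,0,0,0,0,5],
    [-1.5,0,0,0,0,0,5],
    [-1.5,0,0,0,0,0,5]
  ]
}}

```text
time_s: 14.7
eef_pos: [0.5883, -0.1714, 0.092]
orientation: [0.495, 0.505, -0.495, 0.505]
wrist_force: [0.5, 0.0, -1.6]
opening: 0.0114
```

>>> {"name": "play_rows", "arguments": {
  "deltas": [
    [-1,0,0,0,0,0,5],
    [-2,0,0,0,0,0,5],
    [-2,0,0,0,0,0,5]
  ]
}}

```text
time_s: 15.08
eef_pos: [0.5863, -0.1715, 0.092]
orientation: [0.495, 0.505, -0.495, 0.505]
wrist_force: [0.2, -0.7, -1.8]
opening: 0.0113
```

>>> {"name": "play_rows", "arguments": {
  "deltas": [
    [-1,0,0,0,0,0,5],
    [-1.5,0,0,0,0,0,5],
    [-1.5,0,0,0,0,0,5]
  ]
}}

```text
time_s: 15.45
eef_pos: [0.5849, -0.1715, 0.0921]
orientation: [0.495, 0.505, -0.495, 0.505]
wrist_force: [0.5, 0.4, -1.6]
opening: 0.0116
```

```bash
python3 -c "
from h import *
look('p7')"
```

```text
15.45 [ 0.5849 -0.1715  0.0921] yaw 1.12 F [ 0.46  0.37 -1.6 ] T [-0.01 -0.3  -0.03] 0.0116
wrist 225 160 6 pick org [354. 326.]
side 267 246 9 pick org [328. 295.]
scene 194 205 10 pick org [314. 314.]
```

View pics/p7_wrist.png

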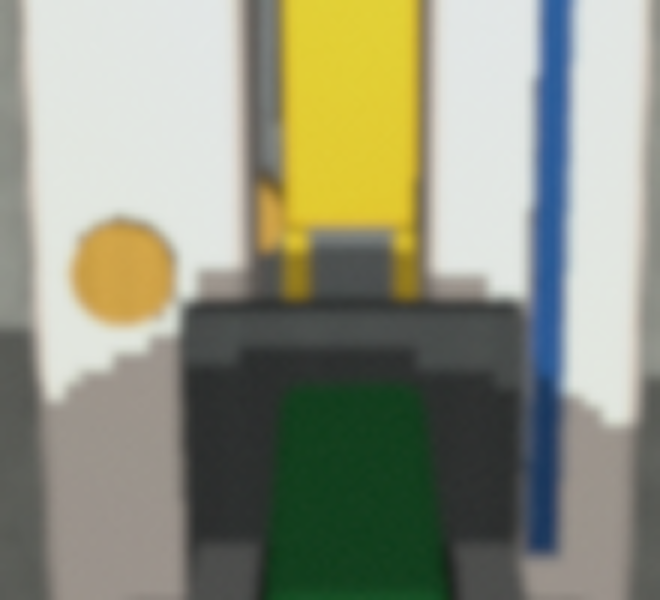

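View pics/p7_side.png

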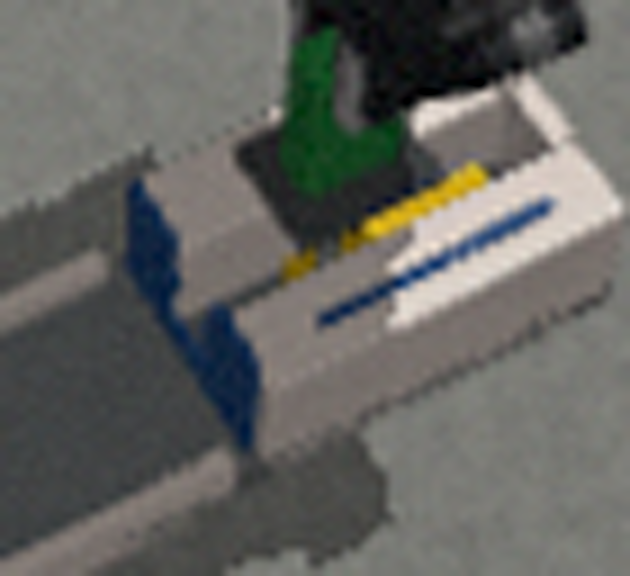

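View pics/p7_scene.png

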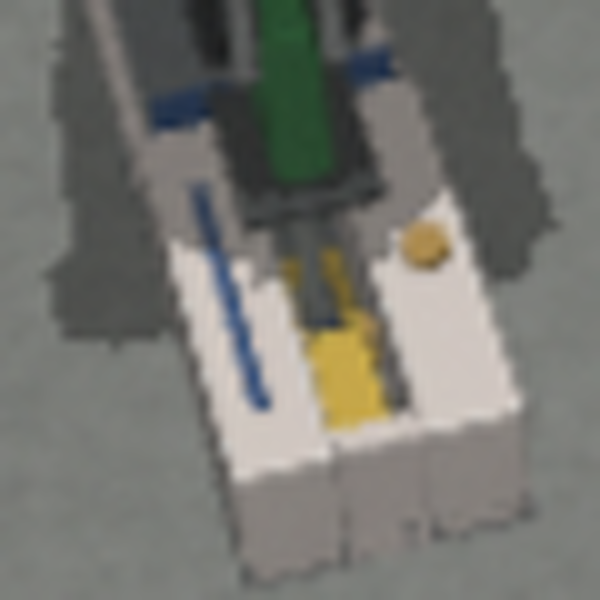

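```bash
cat >> h.py <<'E'
def shoeblk(c,e,brass,blk,k=6,x0=225,y0=160):
    f=lambda P:np.array([P],float)/k+[x0-.5+.5/k,y0-.5+.5/k]
    return ((atz(c,f(brass),.045)-e)*1000).round(1)[0,:2],((atz(c,f(blk),.022)-e)*1000).round(1)[0,:2]
E
python3 - <<'E'
from h import *
s=r.state();print(s['wrist_force'],s['ft_torque'],s['joint_efforts'].round(2))
c=cam('wrist'); e=r.state()['eef_pos']
print(shoeblk(c,e,(122,270),(352,230)))
e2=e.copy();
E
```

```text
[ 1.47756589  0.01779498 -1.7380446 ] [ 0.01696031 -0.28031481  0.00694784] [ 1.600e-01 -9.162e+01 -2.280e+00 -3.834e+01  4.000e-02  3.700e-01
  0.000e+00]
(array([15.7, 26.4]), array([15.5,  0.5]))
```

>>> {"name": "play_rows", "arguments": {
  "deltas": [
    [-1.5,0,0,0,0,0,5],
    [-3,0,0,0,0,0,5],
    [-4.5,-0.1,0,0,0,0,5],
    [-6,-0.1,0,0,0,0,5]
  ]
}}

```text
time_s: 16.15
eef_pos: [0.5789, -0.1716, 0.0921]
orientation: [0.495, 0.505, -0.495, 0.505]
wrist_force: [4.2, 0.4, -1.9]
opening: 0.0118
```

Run:
```python
from h import *
s=r.state();print(s['eef_pos'],s['wrist_force'].round(2),s['ft_torque'].round(2))
```

```text
[ 0.5788625  -0.17155759  0.09207893] [ 4.24  0.36 -1.88] [-0.08 -0.98  0.05]
```

>>> {"name": "play_rows", "arguments": {
  "deltas": [
    [-1.5,0,0,0,0,0,5],
    [-3,0,0,0,0,0,5],
    [-4.5,-0.1,0,0,0,0,5],
    [-6,-0.1,0,0,0,0,5],
    [-7.5,-0.1,0,0,0,0,5],
    [-9,-0.2,0,0,0,0,5]
  ]
}}

```text
time_s: 16.9
eef_pos: [0.5698, -0.1718, 0.0921]
orientation: [0.495, 0.505, -0.495, 0.505]
wrist_force: [4.1, -0.3, -1.2]
opening: 0.0119
```

```bash
python3 -c "
from h import *
look('p8')"
```

```text
16.9 [ 0.5698 -0.1718  0.0921] yaw 1.12 F [ 4.07 -0.29 -1.21] T [-0.01 -1.09 -0.04] 0.0119
wrist 225 160 6 pick org [354. 326.]
side 262 249 9 pick org [323. 293.]
scene 193 201 10 pick org [309. 308.]
```

View pics/p8_wrist.png

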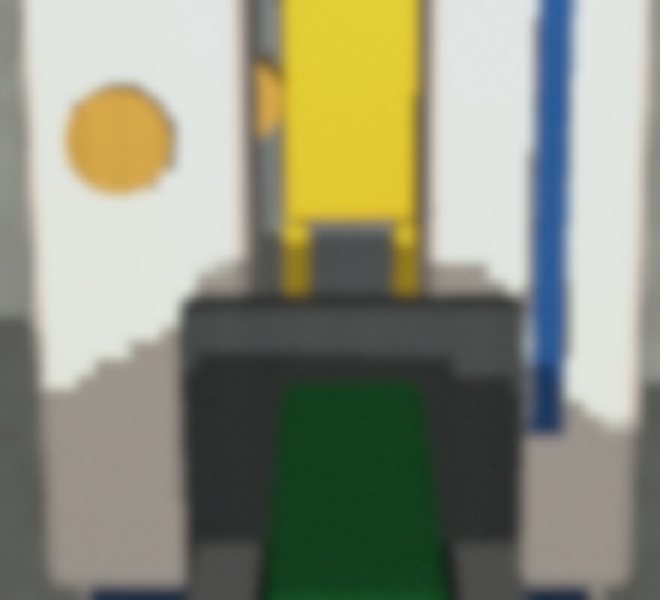

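>>> {"name": "play_rows", "arguments": {
  "deltas": [
    [0,0,1.2,0,0,0,5],
    [0,0,2.4,0,0,0,5],
    [0,0,3.6,0,0,0,5],
    [0,0,4.8,0,0,0,5],
    [0,0,6,0,0,0,5]
  ]
}}

```text
time_s: 17.68
eef_pos: [0.5697, -0.1717, 0.098]
orientation: [0.495, 0.505, -0.495, 0.505]
wrist_force: [1.5, 0.8, -3.6]
opening: 0.0121
```

Run:
```python
from h import *
s=r.state();print(s['eef_pos'],s['wrist_force'].round(2),s['ft_torque'].round(2))
```

```text
[ 0.56968659 -0.17171814  0.0980085 ] [ 1.49  0.82 -3.59] [ 0.08 -0.46  0.03]
```

Fz dropped ~2 N below baseline: the toe is lifting the bar. Continue.

>>> {"name": "play_rows", "arguments": {
  "deltas": [
    [0,0,1.2,0,0,0,5],
    [0,0,2.4,0,0,0,5],
    [0,0,3.6,0,0,0,5],
    [0,0,4.8,0,0,0,5],
    [0,0,5.6,0,0,0,5],
    [0,0,5.6,0,0,0,5]
  ]
}}

```text
time_s: 18.42
eef_pos: [0.5699, -0.1717, 0.1037]
orientation: [0.495, 0.505, -0.495, 0.505]
wrist_force: [1.6, 0.8, -1.8]
opening: 0.0117
```

```bash
python3 -c "
from h import *
look('p9')"
```

```text
18.425 [ 0.5699 -0.1717  0.1037] yaw 1.13 F [ 1.55  0.75 -1.75] T [ 0.08 -0.53 -0.02] 0.0117
wrist 225 160 6 pick org [354. 326.]
side 262 246 9 pick org [325. 297.]
scene 193 198 10 pick org [306. 309.]
```

View pics/p9_side.png

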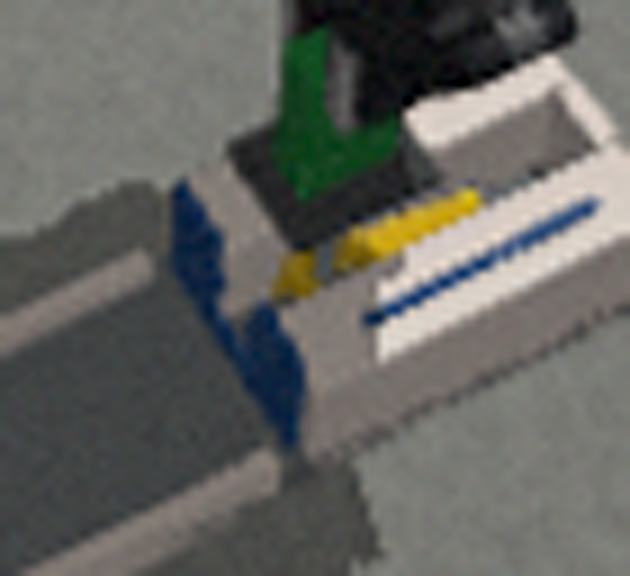

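View pics/p9_wrist.png

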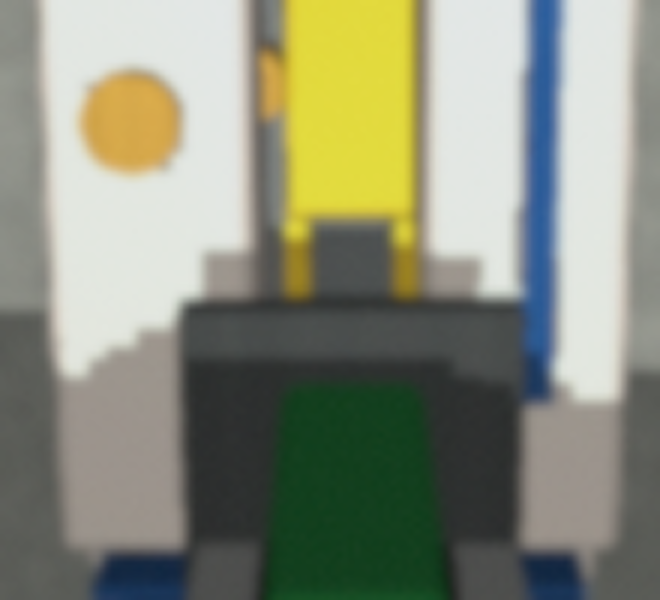

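>>> {"name": "play_rows", "arguments": {
  "deltas": [
    [-2,0,0,0,0,0,5],
    [-4,-0.1,0,0,0,0,5],
    [-6,-0.1,0,0,0,0,5],
    [-8,-0.2,0,0,0,0,5],
    [-10,-0.2,0,0,0,0,5],
    [-12,-0.3,0,0,0,0,5]
  ]
}}

```text
time_s: 19.32
eef_pos: [0.5577, -0.172, 0.1036]
orientation: [0.495, 0.505, -0.495, 0.505]
wrist_force: [2.8, -1.0, -1.5]
opening: 0.0117
```

Run:
```python
from h import *
s=r.state();print(s['eef_pos'],s['wrist_force'].round(2),s['ft_torque'].round(2))
```

```text
[ 0.55773958 -0.17204058  0.1036388 ] [ 2.83 -1.   -1.51] [ 0.18 -1.06 -0.02]
```

>>> {"name": "play_rows", "arguments": {
  "deltas": [
    [-1,0,0,0,0,0,5],
    [-2,0,0,0,0,0,5],
    [-3,-0.1,0,0,0,0,5]
  ]
}}

```text
time_s: 19.7
eef_pos: [0.5548, -0.1721, 0.1036]
orientation: [0.495, 0.505, -0.495, 0.505]
wrist_force: [3.2, 0.8, -1.5]
opening: 0.0121
```

>>> {"name": "play_rows", "arguments": {
  "deltas": [
    [-1,0,0,0,0,0,5],
    [-2,0,0,0,0,0,5]
  ]
}}

```text
time_s: 19.95
eef_pos: [0.5528, -0.1722, 0.1036]
orientation: [0.495, 0.505, -0.495, 0.505]
wrist_force: [2.8, 0.2, -2.0]
opening: 0.0116
```

>>> {"name": "play_rows", "arguments": {
  "deltas": [
    [-1,0,0,0,0,0,5],
    [-2,0,0,0,0,0,5]
  ]
}}

```text
time_s: 20.2
eef_pos: [0.5507, -0.1722, 0.1036]
orientation: [0.495, 0.505, -0.495, 0.505]
wrist_force: [3.4, 0.3, -2.5]
opening: 0.0118
```

>>> {"name": "play_rows", "arguments": {
  "deltas": [
    [-1,0,0,0,0,0,5],
    [-2,0,0,0,0,0,5]
  ]
}}

```text
time_s: 20.45
eef_pos: [0.5484, -0.1722, 0.1035]
orientation: [0.495, 0.505, -0.495, 0.505]
wrist_force: [2.4, 0.4, -2.0]
opening: 0.0118
```

>>> {"name": "play_rows", "arguments": {
  "deltas": [
    [-1,0,0,0,0,0,5],
    [-2,0,0,0,0,0,5]
  ]
}}

```text
time_s: 20.7
eef_pos: [0.5464, -0.1722, 0.1035]
orientation: [0.495, 0.505, -0.495, 0.505]
wrist_force: [1.0, -0.1, -1.6]
opening: 0.0119
```

```bash
python3 -c "
from h import *
look('p10')"
```

```text
20.7 [ 0.5464 -0.1722  0.1035] yaw 1.12 F [ 0.96 -0.06 -1.56] T [ 0.06 -0.13 -0.01] 0.0119
wrist 225 160 6 pick org [354. 326.]
side 253 250 9 pick org [327. 301.]
scene 190 191 10 pick org [315. 308.]
```

View pics/p10_side.png

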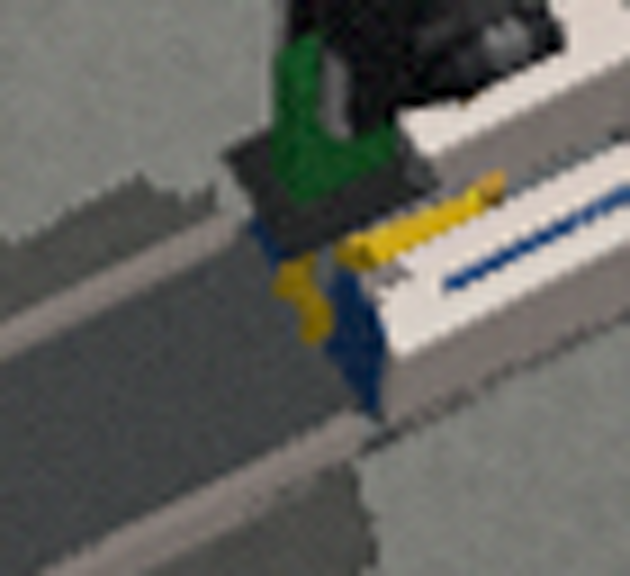

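View pics/p10_wrist.png

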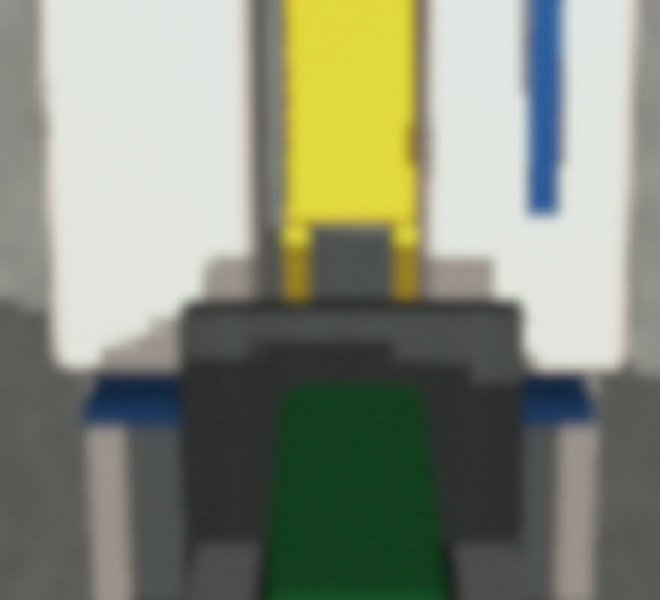

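>>> {"name": "play_rows", "arguments": {
  "deltas": [
    [-2,0,0.6,0,0,0,5],
    [-4,-0.1,1.3,0,0,0,5],
    [-6,-0.1,2,0,0,0,5],
    [-8,-0.2,2.7,0,0,0,5],
    [-10,-0.2,3.4,0,0,0,5]
  ]
}}

```text
time_s: 21.48
eef_pos: [0.5367, -0.1723, 0.107]
orientation: [0.495, 0.505, -0.495, 0.505]
wrist_force: [0.2, 0.0, -1.3]
opening: 0.0121
```

Run:
```python
from h import *
s=r.state();print(s['eef_pos'],s['wrist_force'].round(2),s['ft_torque'].round(2))
```

```text
[ 0.53666499 -0.17233588  0.10704898] [ 0.17  0.04 -1.28] [-0.01 -0.12 -0.01]
```

>>> {"name": "play_rows", "arguments": {
  "deltas": [
    [-2,0,0.5,0,0,0,5],
    [-4,-0.1,1,0,0,0,5],
    [-6,-0.1,1.5,0,0,0,5],
    [-8,-0.2,2,0,0,0,5]
  ]
}}

```text
time_s: 21.98
eef_pos: [0.5288, -0.1725, 0.1091]
orientation: [0.495, 0.505, -0.495, 0.505]
wrist_force: [0.7, 0.4, -1.8]
opening: 0.0118
```

```bash
python3 -c "
from h import *
look('p11')"
```

```text
21.975 [ 0.5288 -0.1725  0.1091] yaw 1.12 F [ 0.68  0.43 -1.84] T [ 0.06 -0.14 -0.05] 0.0118
wrist 225 160 6 pick org [354. 326.]
side 247 253 9 pick org [322. 293.]
scene 189 184 10 pick org [307. 312.]
```

View pics/p11_side.png

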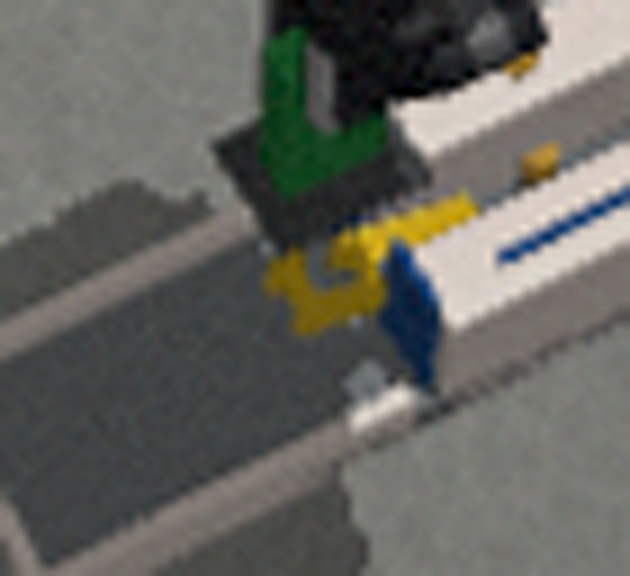

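View pics/p11_wrist.png

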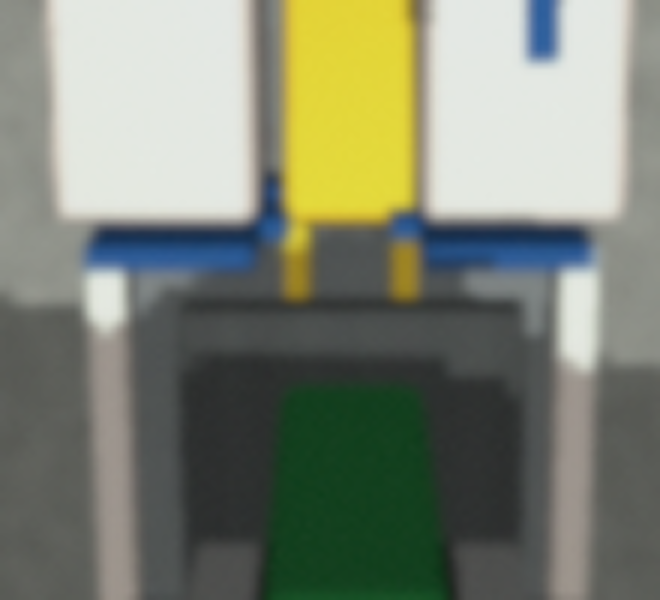

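>>> {"name": "play_rows", "arguments": {
  "deltas": [
    [-1.5,0,0.3,0,0,0,5],
    [-3,-0.1,0.5,0,0,0,5],
    [-4.5,-0.1,0.5,0,0,0,5]
  ]
}}

```text
time_s: 22.5
eef_pos: [0.5243, -0.1727, 0.1095]
orientation: [0.495, 0.505, -0.495, 0.505]
wrist_force: [0.3, -0.5, -2.0]
opening: 0.0118
```

>>> {"name": "play_rows", "arguments": {
  "deltas": [
    [-1,0,0,0,0,0,5],
    [-2,0,0,0,0,0,5],
    [-3,0,0,0,0,0,5]
  ]
}}

```text
time_s: 22.88
eef_pos: [0.5213, -0.1726, 0.1095]
orientation: [0.495, 0.505, -0.495, 0.505]
wrist_force: [0.2, -0.6, -2.3]
opening: 0.0119
```

>>> {"name": "play_rows", "arguments": {
  "deltas": [
    [-1,0,-0.3,0,0,0,5],
    [-2,0,-0.6,0,0,0,5],
    [-3,0,-1,0,0,0,5]
  ]
}}

```text
time_s: 23.25
eef_pos: [0.5182, -0.1726, 0.1085]
orientation: [0.495, 0.505, -0.495, 0.505]
wrist_force: [0.3, 0.3, -1.5]
opening: 0.0117
```

```bash
python3 -c "
from h import *
look('p12')"
```

```text
23.25 [ 0.5182 -0.1726  0.1085] yaw 1.12 F [ 0.32  0.34 -1.48] T [-0.01 -0.15  0.02] 0.0117
wrist 225 160 6 pick org [354. 326.]
side 243 255 9 pick org [321. 295.]
scene 188 181 10 pick org [308. 313.]
```

View pics/p12_side.png

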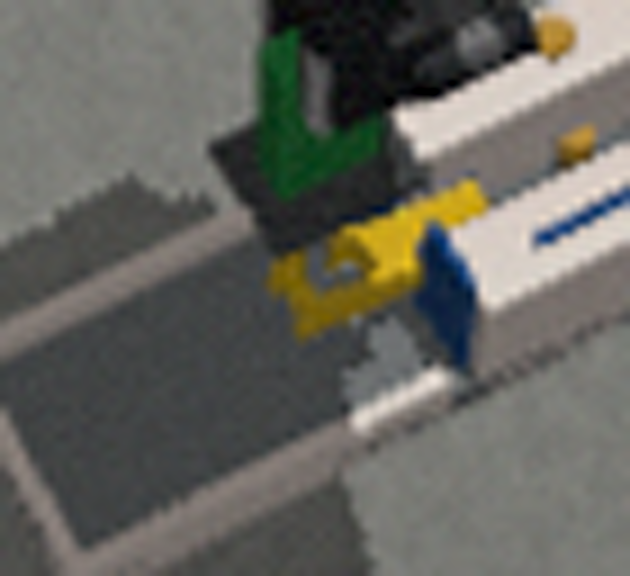

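View pics/p12_wrist.png

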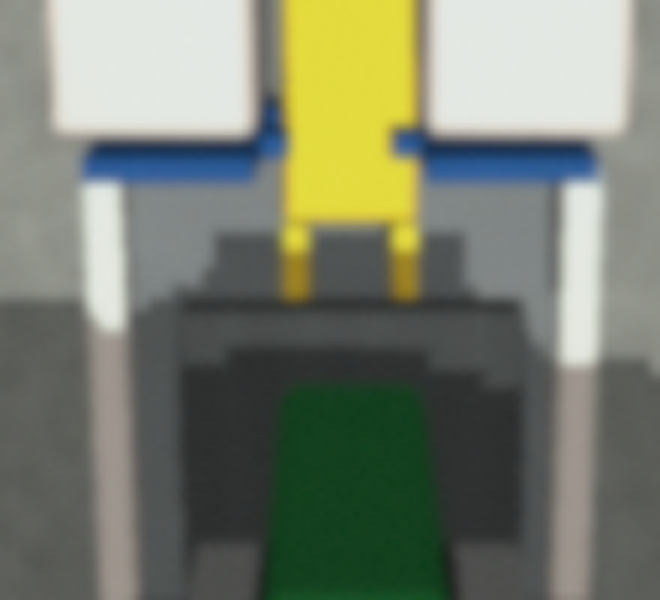

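>>> {"name": "play_rows", "arguments": {
  "deltas": [
    [-1.5,0,-0.7,0,0,0,5],
    [-3,-0.1,-1.4,0,0,0,5],
    [-4.5,-0.1,-2.2,0,0,0,5]
  ]
}}

```text
time_s: 23.78
eef_pos: [0.5137, -0.1728, 0.1062]
orientation: [0.495, 0.505, -0.495, 0.505]
wrist_force: [0.0, -0.4, -0.8]
opening: 0.0117
```

>>> {"name": "play_rows", "arguments": {
  "deltas": [
    [-1.5,0,-0.8,0,0,0,5],
    [-3,-0.1,-1.6,0,0,0,5],
    [-4.5,-0.1,-2.4,0,0,0,5],
    [-6,-0.1,-3.2,0,0,0,5]
  ]
}}

```text
time_s: 24.28
eef_pos: [0.5077, -0.1729, 0.103]
orientation: [0.495, 0.505, -0.495, 0.505]
wrist_force: [-0.2, -0.1, -1.0]
opening: 0.0116
```

```bash
python3 -c "
from h import *
look('p13')"
```

```text
24.275 [ 0.5077 -0.1729  0.103 ] yaw 1.12 F [-0.19 -0.06 -0.95] T [ 0.04 -0.09  0.04] 0.0116
wrist 225 160 6 pick org [354. 326.]
side 239 258 9 pick org [320. 297.]
scene 187 180 10 pick org [311. 306.]
```

View pics/p13_side.png

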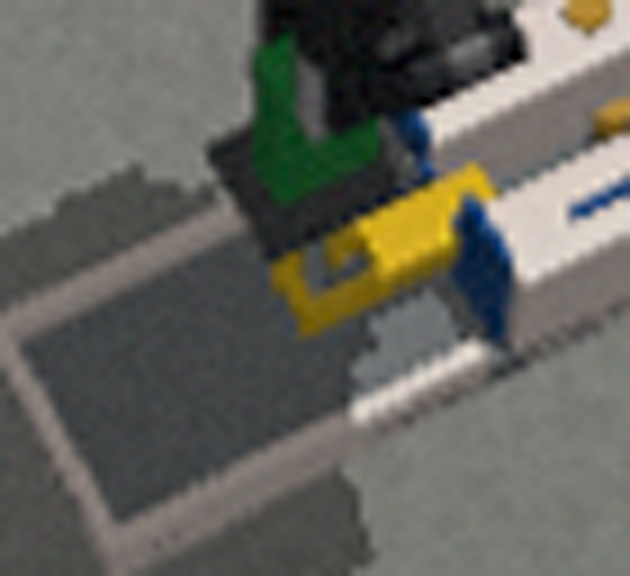

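View pics/p13_wrist.png

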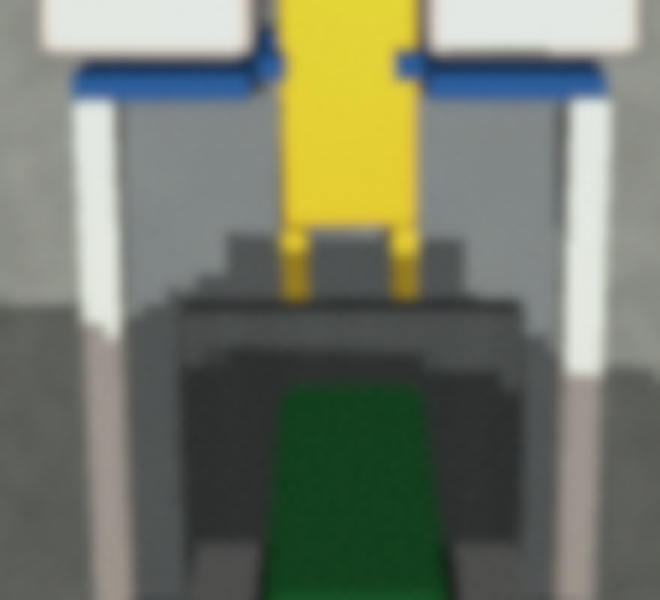

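>>> {"name": "play_rows", "arguments": {
  "deltas": [
    [-1.5,0,-1,0,0,0,5],
    [-3,-0.1,-2,0,0,0,5],
    [-4.5,-0.1,-3,0,0,0,5],
    [-6,-0.1,-4,0,0,0,5],
    [-7.5,-0.1,-5,0,0,0,5],
    [-9,-0.2,-6,0,0,0,5]
  ]
}}

```text
time_s: 25.18
eef_pos: [0.4987, -0.1731, 0.097]
orientation: [0.495, 0.505, -0.495, 0.505]
wrist_force: [0.0, -0.1, -2.3]
opening: 0.0117
```

>>> {"name": "play_rows", "arguments": {
  "deltas": [
    [-1.5,0,-1,0,0,0,5],
    [-3,-0.1,-2,0,0,0,5],
    [-4.5,-0.1,-3,0,0,0,5],
    [-6,-0.1,-3.7,0,0,0,5],
    [-7,-0.1,-3.7,0,0,0,5]
  ]
}}

```text
time_s: 25.8
eef_pos: [0.4917, -0.1731, 0.0934]
orientation: [0.495, 0.505, -0.495, 0.505]
wrist_force: [0.1, 0.2, -1.0]
opening: 0.0121
```

```bash
python3 -c "
from h import *
look('p14')"
```

```text
25.8 [ 0.4917 -0.1731  0.0934] yaw 1.12 F [ 0.1   0.22 -0.99] T [ 0.01 -0.03  0.01] 0.0121
wrist 225 160 6 pick org [354. 326.]
side 232 263 9 pick org [328. 298.]
scene 186 178 10 pick org [310. 305.]
```

View pics/p14_side.png

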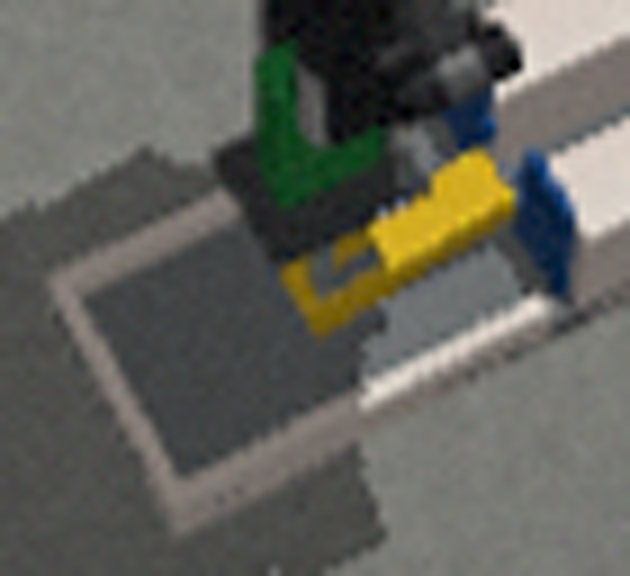

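>>> {"name": "play_rows", "arguments": {
  "deltas": [
    [-1.5,0,0,0,0,0,5],
    [-3,-0.1,0,0,0,0,5],
    [-4.5,-0.1,-0.3,0,0,0,5],
    [-6,-0.1,-0.6,0,0,0,5],
    [-7.5,-0.1,-1,0,0,0,5],
    [-9,-0.2,-1,0,0,0,5]
  ]
}}

```text
time_s: 26.7
eef_pos: [0.4827, -0.1733, 0.0924]
orientation: [0.495, 0.505, -0.495, 0.505]
wrist_force: [0.7, 0.6, -0.9]
opening: 0.0123
```

>>> {"name": "play_rows", "arguments": {
  "deltas": [
    [-1.5,0,0,0,0,0,5],
    [-3,-0.1,0,0,0,0,5],
    [-4.5,-0.1,0,0,0,0,5],
    [-6,-0.1,0,0,0,0,5],
    [-7.5,-0.1,0,0,0,0,5],
    [-9,-0.2,0,0,0,0,5],
    [-9,-0.2,0,0,0,0,5]
  ]
}}

```text
time_s: 27.58
eef_pos: [0.4737, -0.1736, 0.0924]
orientation: [0.495, 0.505, -0.495, 0.505]
wrist_force: [0.3, 0.1, -0.3]
opening: 0.0114
```

```bash
python3 -c "
from h import *
look('p15')"
```

```text
27.575 [ 0.4737 -0.1736  0.0924] yaw 1.12 F [ 0.33  0.13 -0.34] T [ 0.01 -0.04 -0.01] 0.0114
wrist 225 160 6 pick org [354. 326.]
side 225 267 9 pick org [327. 297.]
scene 185 173 10 pick org [305. 307.]
```

View pics/p15_side.png

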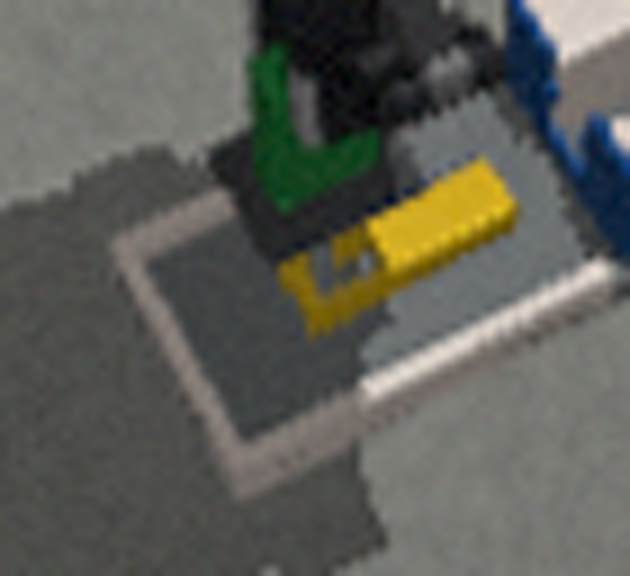

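View pics/p15_wrist.png

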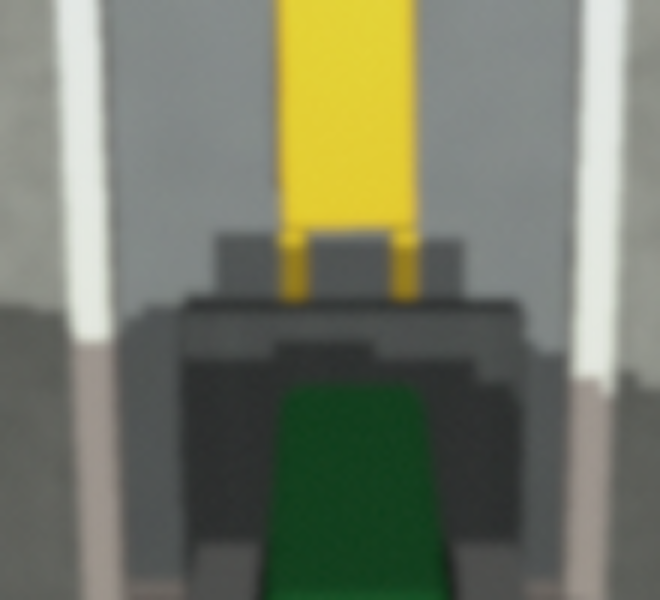

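>>> {"name": "play_rows", "arguments": {
  "deltas": [
    [2,0,0,0,0,0,5],
    [4,0.1,0,0,0,0,5],
    [6,0.2,0,0,0,0,5],
    [8,0.3,0,0,0,0,5],
    [9,0.4,0,0,0,0,5],
    [9,0.4,0,0,0,0,5],
    [9,0.4,1,0,0,0,5],
    [9,0.4,3,0,0,0,5],
    [9,0.4,5,0,0,0,5],
    [9,0.4,7,0,0,0,5]
  ]
}}

```text
time_s: 28.98
eef_pos: [0.4828, -0.1732, 0.0996]
orientation: [0.495, 0.505, -0.495, 0.505]
wrist_force: [0.1, -0.3, -0.8]
opening: 0.0118
```

```bash
python3 -c "
from h import *
look('p16')"
```

```text
28.975 [ 0.4828 -0.1732  0.0996] yaw 1.12 F [ 0.08 -0.27 -0.75] T [-0.02 -0.02  0.03] 0.0118
wrist 225 160 6 pick org [354. 326.]
side 229 264 9 pick org [323. 293.]
scene 185 173 10 pick org [311. 314.]
```

View pics/p16_side.png

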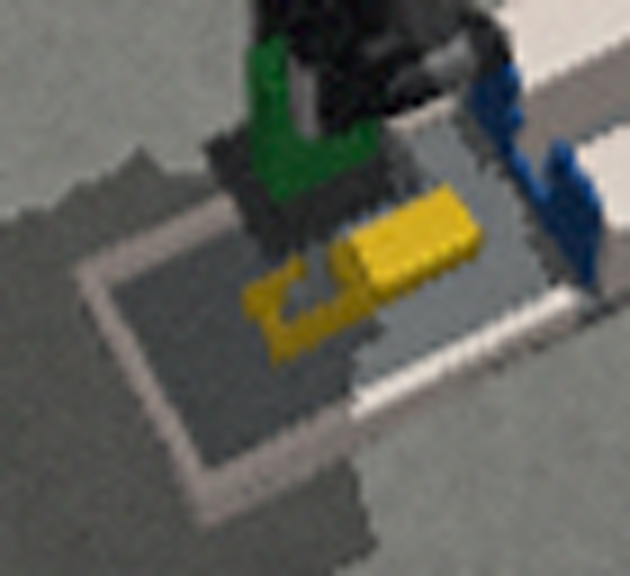

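>>> {"name": "play_rows", "arguments": {
  "deltas": [
    [0,0,8,0,0,0,5],
    [0,0,20,0,0,0,5],
    [0,0,40,0,0,0,5],
    [0,10,60,0,0,0,5],
    [20,40,78,0,0,0,5],
    [40,85,80,0,0,0,5],
    [60,130,80,0,0,-0.5,5],
    [80,175,80,0,0,-1.1,5],
    [95,220,80,0,0,-1.1,5],
    [102.4,260,80,0,0,-1.1,5],
    [102.4,290,80,0,0,-1.1,5],
    [102.4,308.8,80,0,0,-1.1,5],
    [102.4,308.8,80,0,0,-1.1,5],
    [102.4,308.8,80,0,0,-1.1,5],
    [102.4,308.8,80,0,0,-1.1,5]
  ]
}}

```text
time_s: 31.0
eef_pos: [0.5854, 0.1342, 0.1795]
orientation: [-0.5, -0.5, 0.5, -0.5]
wrist_force: [0.6, 0.7, -1.3]
opening: 0.0122
```

```bash
python3 -c "
from h import *
look('p17')"
```

```text
31.0 [0.5854 0.1342 0.1795] yaw -0.07 F [ 0.58  0.74 -1.29] T [ 0.03  0.03 -0.02] 0.0122
wrist 225 160 6 pick org [354. 326.]
side 210 138 9 pick org [320. 294.]
scene 315 157 10 pick org [307. 305.]
```

View pics/p17_side.png

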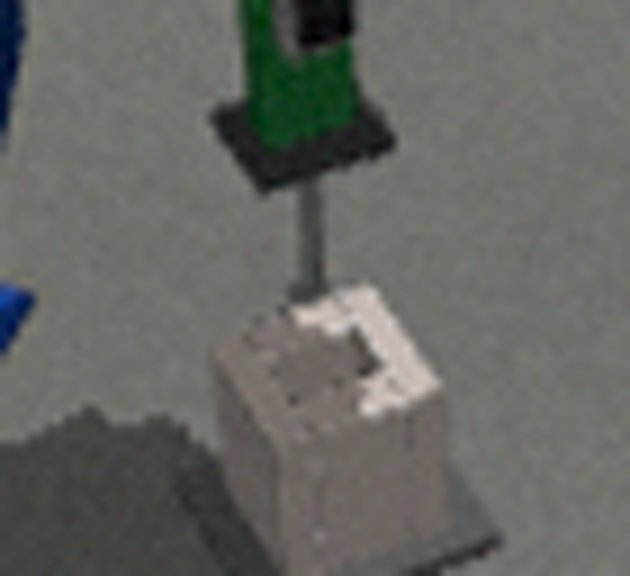

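View pics/p17_scene.png

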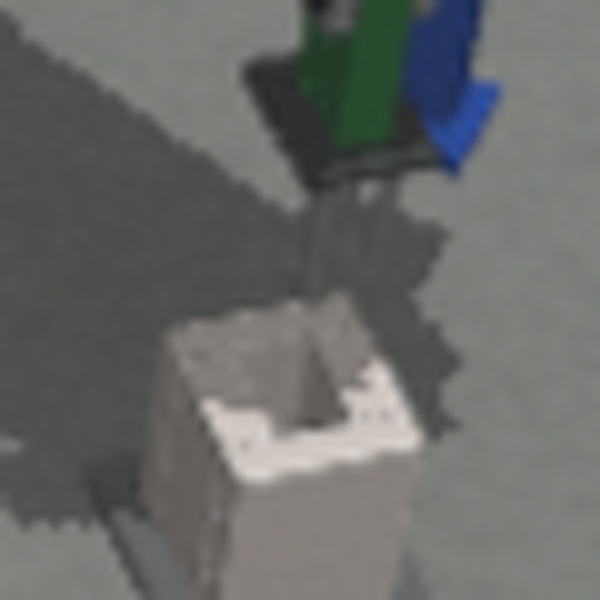

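View pics/p17_wrist.png

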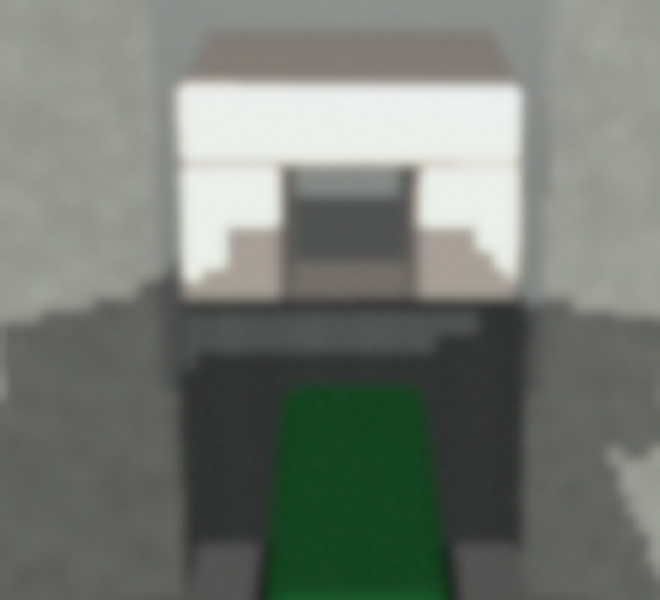

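>>> {"name": "play_rows", "arguments": {
  "deltas": [
    [0,0,-10,0,0,0,5],
    [0,0,-20,0,0,0,5],
    [0,0,-27,0,0,0,5],
    [0,0,-27,0,0,0,5]
  ]
}}

```text
time_s: 31.65
eef_pos: [0.5848, 0.1356, 0.1515]
orientation: [0.499, 0.5, -0.5, 0.5]
wrist_force: [0.5, 0.2, -0.4]
opening: 0.0117
```

```bash
python3 -c "
from h import *
look('p18')"
```

```text
31.65 [0.5848 0.1356 0.1515] yaw 0.03 F [ 0.54  0.16 -0.36] T [ 0.02 -0.02  0.06] 0.0117
wrist 225 160 6 pick org [354. 325.]
side 210 145 9 pick org [321. 297.]
scene 314 164 10 pick org [307. 309.]
```

View pics/p18_side.png

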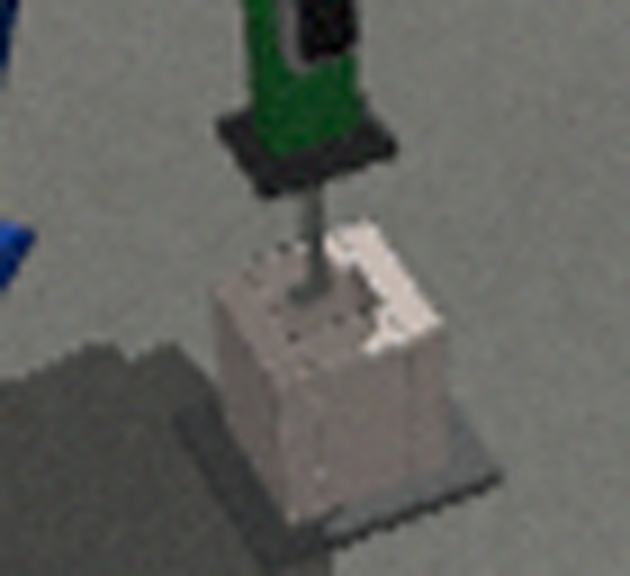

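View pics/p18_wrist.png

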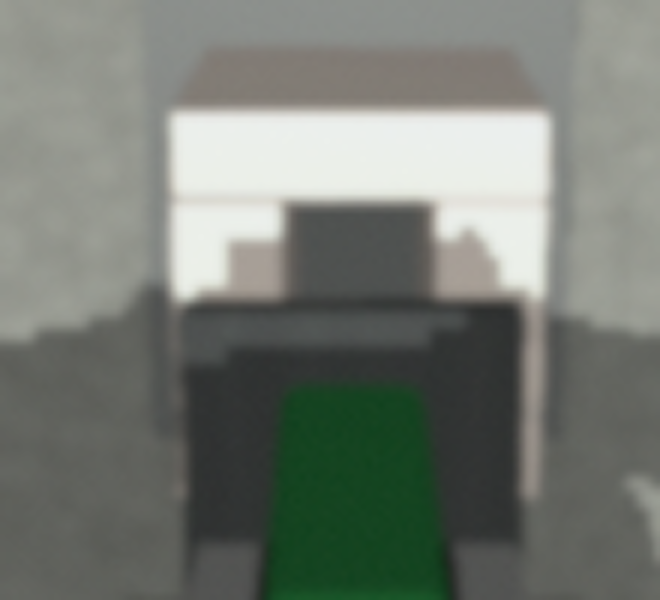

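>>> {"name": "play_rows", "arguments": {
  "deltas": [
    [0.6,-0.8,-6,0,0,0,5],
    [0.6,-0.8,-14,0,0,0,5],
    [0.6,-0.8,-24,0,0,0,5],
    [0.6,-0.8,-34,0,0,0,5],
    [0.6,-0.8,-44,0,0,0,5],
    [0.6,-0.8,-52,0,0,0,5],
    [0.6,-0.8,-57,0,0,0,5],
    [0.6,-0.8,-60,0,0,0,5],
    [0.6,-0.8,-61.5,0,0,0,5],
    [0.6,-0.8,-61.5,0,0,0,5],
    [0.6,-0.8,-61.5,0,0,0,5]
  ]
}}

```text
time_s: 33.17
eef_pos: [0.586, 0.1349, 0.0911]
orientation: [0.5, 0.5, -0.5, 0.5]
wrist_force: [-0.6, 0.0, -1.8]
opening: 0.0118
```

>>> {"name": "play_rows", "arguments": {
  "deltas": [
    [0,0,-0.7,0,0,0,5],
    [0,0,-1.4,0,0,0,5],
    [0,0,-1.4,0,0,0,5],
    [0,0,-1.4,0,0,0,5]
  ]
}}

```text
time_s: 33.67
eef_pos: [0.5858, 0.1348, 0.0895]
orientation: [0.5, 0.5, -0.5, 0.5]
wrist_force: [-0.1, -0.1, -1.7]
opening: 0.0117
```

```bash
python3 -c "
from h import *
look('p19')"
```

```text
33.675 [0.5858 0.1348 0.0895] yaw 0.02 F [-0.07 -0.08 -1.7 ] T [-0.    0.04 -0.01] 0.0117
wrist 225 160 6 pick org [354. 326.]
side 211 161 9 pick org [327. 294.]
scene 311 180 10 pick org [306. 314.]
```

View pics/p19_side.png

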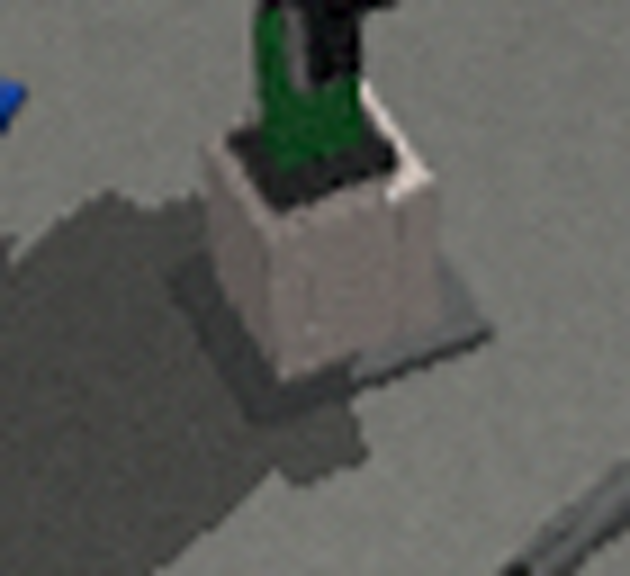

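One more small step to feel the collar seat.

>>> {"name": "play_rows", "arguments": {
  "deltas": [
    [0,0,-0.4,0,0,0,5],
    [0,0,-0.8,0,0,0,5],
    [0,0,-0.8,0,0,0,5],
    [0,0,-0.8,0,0,0,5]
  ]
}}

```text
time_s: 34.33
eef_pos: [0.5859, 0.135, 0.089]
orientation: [0.5, 0.5, -0.5, 0.5]
wrist_force: [-2.3, 1.1, 5.7]
opening: 0.012
```

>>> {"name": "play_rows", "arguments": {
  "deltas": [
    [0,0,0.3,0,0,0,20],
    [0,0,0.3,0,0,0,30],
    [0,0,0.3,0,0,0,45],
    [0,0,0.3,0,0,0,55],
    [0,0,0.3,0,0,0,55],
    [0,0,0.3,0,0,0,55]
  ]
}}

```text
time_s: 35.08
eef_pos: [0.5858, 0.1348, 0.089]
orientation: [0.5, 0.5, -0.5, 0.5]
wrist_force: [0.3, 0.4, -0.7]
opening: 0.0469
```

>>> {"name": "play_rows", "arguments": {
  "deltas": [
    [0,0,10,0,0,0,55],
    [0,0,30,0,0,0,55],
    [0,0,60,0,0,0,55],
    [0,0,100,0,0,0,55],
    [-20,0,130,0,0,0,55],
    [-45,0,130,0,0,0,55],
    [-45,0,130,0,0,0,55],
    [-45,0,130,0,0,0,55],
    [-45,0,130,0,0,0,55]
  ]
}}

```text
time_s: 36.2
eef_pos: [0.5413, 0.1348, 0.2191]
orientation: [0.5, 0.5, -0.5, 0.5]
wrist_force: [0.1, 0.3, 0.4]
opening: 0.0472
```

```bash
python3 -c "
from h import *
s=r.state();print(s['time_s'],s['eef_pos'],s['wrist_force'])
for n in ('wrist','side','scene'): cam(n,'end_'+n)
a=cv2.imread('pics/end_side.png')[130:340,170:370]; cv2.imwrite('pics/end_side_c.png',cv2.resize(a,None,fx=2.8,fy=2.8,interpolation=2))
"
```

```text
36.2 [0.54132204 0.13483734 0.2191133 ] [0.09921783 0.29734858 0.38098527]
```

View pics/end_side_c.png

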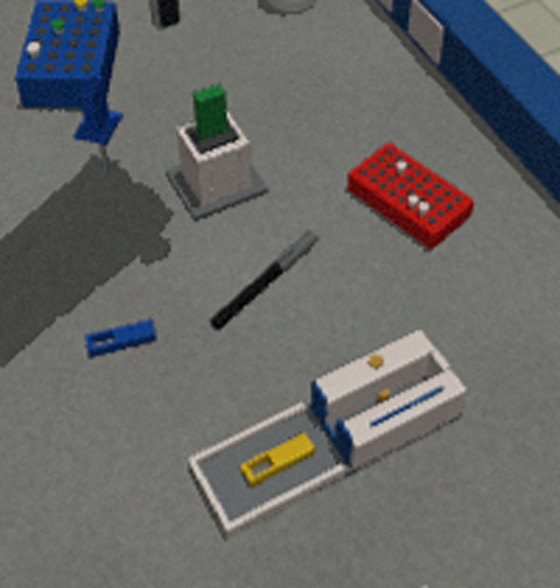

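View pics/end_wrist.png

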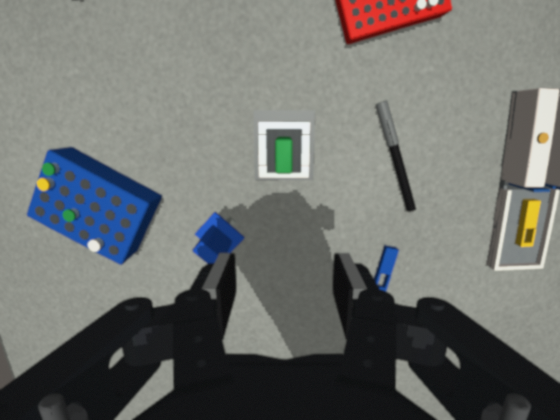

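View pics/end_scene.png

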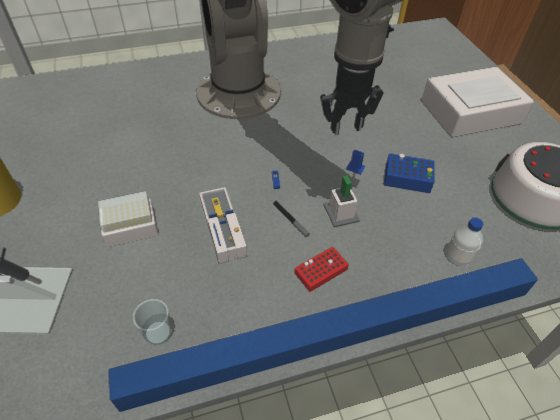

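The shoe lies flat on the landing. The pick hangs upright in its rest, collar seated (wrist image around 285,150). The bystanders stand where they were and the gripper is clear, so I'm handing in.

```bash
python3 -c "
from h import *
print(r.sign_off())"
```

```text
the job is handed in; nothing more can be done
None
```

The yellow shoe is out of the slot and lying flat on the landing, and the steel pick hangs upright back in its rest. I handed in at about 36 s of the 72 s allowed; no verdict was reported.

- **Pull:** I put the hook down through the shoe's window, caught the bar and drew the shoe towards the gate. I then lifted the front about 11 mm, using a gate height estimated from the wrist camera (sill about 10 mm above the floor). It slipped through on the first try, so I did not have to search for the height.
- **Forces:** The pull stayed at about 4 N in every reading, taken after each short move. I felt no contact between the hook and the stand. Seating the collar in the rest pressed with about 6 to 7 N.
- **Last checks:** The shoe's origin is at about stand x -55, within the -43 to -85 range. In the final pictures from all three cameras the shoe lies flat and the pick's collar sits on the rest. The spare shoe, marker, racks and tip box look where they were, and the gripper was open and clear of everything.
- **Disagreements:**
    - The cameras differed by 2 to 3 mm on the stand's position, so I placed the pick by what the wrist camera showed relative to the pick.
    - The first sill heights I read ranged from 5 to 13 mm; the closer wrist view settled it at about 10 mm.
    - The gripper read 12 mm on the 14 mm handle, but the pick did not slip.

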